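# Pack the orange spice tin from behind the canisters

## Task

Clear the red and the blue canister off the plywood rack, standing both on the chopping board, so that you can get at the small orange tin behind them. Then swing the spice box's top tray up and fully over, stand the orange tin upright in the compartment underneath and swing the tray back down onto the box; only after that stand each canister back in the middle of the round mat of its own colour. Leave the green tin where it is and do not tip the canisters over.

Things in the scene. Friction and masses are not known exactly. Their poses are not given: they have to be found in the camera images.
- canister_red: Red upright round kitchen canister, 130 mm tall in all, body 60 mm across, lid (the top 20 mm, from 108 to 128 mm up) 61 mm across with a flat 22 mm steel disc on top; about 0.35 kg, closed. Origin: centre of its underside, z up. Starts on the red mat.
- canister_blue: Blue canister, the same in all but colour. Origin: centre of its underside, z up. Starts on the blue mat.
- mat_red: Red round mat, 84 mm across, 4 mm thick, fixed on the low plywood rack (base 12 mm thick, 160 by 210 mm, with a 34 mm high lip along its back). Origin: centre of its underside; the canister stands 4 mm above the origin. The two mats are 100 mm apart, centre to centre.
- mat_blue: Blue round mat, the same in all but colour, beside the red one on the rack.
- tin_orange: Small orange round spice tin, 42 mm across, 50 mm tall, about 0.09 kg, closed. Origin: centre of its underside, z up. It starts on the plywood base behind the two canisters, which stand 80 mm taller and too close for a gripper to come down beside it.
- tin_green: Small green round tin, same size as the orange one, standing on the table in front of the rack. Not part of the job. Origin: centre of its underside.
- board: Pale wooden chopping board lying flat and fixed on the table, 130 mm (its x) by 260 mm (its y), 16 mm thick. Origin: centre of its underside. The side area for the canisters: both fit side by side along its y, for instance 60 mm either side of the middle.
- spice_box: White spice box, fixed to the table, 140 by 140 mm, 60 mm high, walls 5 mm, covered by its tray. The compartment is 130 by 130 mm inside, its floor 5 mm above the origin; with the tray down it is 57 mm high inside. Origin: centre of its underside, z up. The tray swings towards the box's +x (roughly away from the robot).
- tray_arms (a joint): Angle q (rad) of the tray's 90 mm links: 0 = tray down on the box, 1.92 = fully over, at the stop. The tray stays level; each of its points moves 90*(cos 35deg - cos(35deg + q)) mm along the box's +x and 90*(sin(35deg + q) - sin 35deg) mm up: 147 mm across, 38 mm up at most. Turns easily (2 N): let go beyond 1 rad it sinks to the open stop and stays; before, it sinks back onto the box.
- tray_grip (a point): Grasp point of the tray's handle: a dark upright wooden plate in the middle of the white tray (140 by 140 mm, 22 mm high, 0.16 kg), 12 mm thick (along the box's x), 60 mm long (along its y); its top is 9 mm above this point, the tray's rim 24 mm below. Moves with the tray; 108 mm above the table when the tray is down.

How it is judged:
By the outcome, as a careful person would: the job done as asked, in the order asked, and still so for the second after the job is handed in, with the robot touching nothing.
It also fails if it takes over 136 s, if anything falls off the work surface, if the arm or the gripper's body presses on something with over 40 N, if the wrist force passes 120 N, or if a joint passes its speed limit or range.

## Robot

A 6-joint arm with a two-finger parallel gripper is mounted at the origin on the work surface. World frame = base frame: x ahead of the robot, y to its left, z up, the work surface at z = 0. Lengths are in m, angles in rad, forces in N, time in s.
With the tool pointing down it reaches from about 0.325 to 0.775 m from the base axis. Payload 5.5 kg.
Tool frame: the origin (TCP) lies midway between the tips of the shut fingers; the grasp point (between the pads) lies 19 mm behind it; y points along the fingers, x is the direction in which the jaws open and shut, and the axes are right-handed (so a half turn about y gives the same grasp; the last joint's range is limited). The gripper opens to 88 mm and grips with 3 to 60 N. Pads are 20 mm wide; open, the fingers measure 115 mm over their backs; the gripper's body (75 mm by 178 mm) begins 61 mm behind the grasp point.
Start: joints at [1.219, 0.091, 1.231, -0, 1.82, -0.057], TCP at [0.174, 0.574, 0.223] pointing down, gripper open.
Joint ranges: [-2.87, 2.87], [-0.86, 2.18], [0.17, 2.46], [-1.51, 4.65], [0.06, 2.69], [-2.65, 2.65]. Speed limits (rad/s): [2.57, 2.57, 3.01, 3.14, 3.14, 3.14].

## Interface

Orientations are given as a unit quaternion [w, x, y, z].
In Python, from rig import status, vision, workorder gives the robot as it stands. The module is installed in compiled form; this text tells all that it offers.
- The arm moves only by the tool servo_tool, never from a script. Its argument "rows" is a list of rows, each a list of 2 entries, a list of its own where there are three numbers: the shift along the tool's x, y, z in cm, then the turn, a rotation vector about the tool's x, y, z in degrees. In form: [[[tx, ty, tz], [rx, ry, rz]], ...]. A call has 1 to 12 rows; each row shifts and turns the commanded pose from where the row before left it, along the tool's axes as they then stand; what a row does not reach is not made up. A row lasts 1/10 s, in which the tool goes at most 50 mm and 8.59 degrees, less where a joint would pass 70% of its speed; a pose out of reach is approached as far as the arm can. A call with a gripper value outside its range is refused whole. "fingers" is the opening, from -1 (shut) to 1 (fully open), so that 0 is half open, set as the call begins (left out, the last holds). The fingers move at their own pace and stop on an object; the grip force is fixed at half the most. Time passes only in rows, so rows that do not move let the fingers close. It gives the time, the measured TCP pose, the force and the opening at its end, in the units of the state.
- status.sense(): the state, without advancing time (a new reading comes with each control period).
- vision.capture(name): name is "side" or "top"; returns a dict with "color" (400x640x3 uint8, red, green, blue), "mtx" (3x3 intrinsics, pixels), "view" (4x4, takes a point from world to camera coordinates). Camera axes: x right, y down, z forward; pixel columns grow to the right and rows downward; lengths in m; the calibration is good to about 2 mm. A picture is of the moment at which its call begins. There is no depth.
- workorder.job_done(): hands the job in, once; it reports no verdict.
Trained networks look in a picture, given as the dict that the camera call returned (one of the last four; its "shot" number tells which), for a name from the list of things; names that differ only in an ending like _2 or _b are one class to them, and where a whole thing is asked for, a point or a joint stands for the part that bears it (a point fixed in the world has none). Each returns a list of dicts, best first, with "confidence" (0 to 1); they miss things now and then, are a little off and sometimes report something else, mostly with a low value. They report only what shows in the picture. A call takes as long as a camera call.
- vision.boxes_of(picture, thing): "rect" ([centre column, centre row, width, height] in pixels, round what is visible of it).
- vision.masks_of(picture, thing): "region" (400x640 bool, what is visible of it) and "rect" ([centre column, centre row, width, height] in pixels, round what is visible of it).
The state is a dict: "time_s": time; "q": joint angles; "joint_velocities": joint speeds; "joint_efforts": joint torques, N m; "tool_pos": TCP position; "ee_rot": TCP orientation; "force": force on the tool from outside, world axes, zero at the start; "wrist_torque": the same for the moment, N m; "opening": opening from 0.0 (shut) to 1.0 (fully open).
Only numpy, scipy, OpenCV 4.12 (cv2) and the standard library are available. Lean on these libraries where they do the work, as an engineer would, in place of code of your own. Each camera call takes 0.05 s, during which the arm holds its last target.

## Working session

There is one attempt and no reset: what is moved stays moved. The work goes in short steps, Python scripts to look and compute and a tool call to move; the robot and the scene stay as the last step left them, time stands still between calls to the robot, and variables do not carry over. Pictures are saved under pics/ and viewed, and the job is handed in when it is done.

Besides the shell and the picture viewer there is one more tool, called after "Call:" as name(argument=value, ...), one argument or row to a line, values as JSON. servo_tool: Moves the arm, as the interface text tells. Its arguments: {"type":"object","properties":{"rows":{"type":"array","items":{"type":"array"}},"fingers":{"type":"number"}},"required":["rows"]}

```bash
mkdir -p pics; ls
python3 - <<'E'
from rig import status, vision
import cv2,numpy as np
s=status.sense()
for k,v in s.items(): print(k,np.round(v,4))
for n in("side","top"):
    p=vision.capture(n); cv2.imwrite(f"pics/{n}0.png",p["color"][:,:,::-1]); print(n,p["mtx"].round(1).tolist(),p["view"].round(4).tolist())
E
```

```text
pics
time_s 0.0
q [ 1.2193  0.0919  1.2319  0.      1.8198 -0.0567]
joint_velocities [ 0.0003 -0.0002 -0.0006  0.0005 -0.0015  0.0011]
joint_efforts [-4.00000e-04 -4.46442e+01 -4.06453e+01  7.01000e-02  2.89000e-02
 -1.00000e-04]
tool_pos [0.1742 0.5738 0.2215]
ee_rot [-0.5676  0.5684  0.4206 -0.4217]
force [0.2024 0.3072 0.113 ]
wrist_torque [ 0.0131  0.0136 -0.0146]
opening 1.0016
side [[514.9, 0.0, 323.7], [0.0, 514.9, 202.8], [0.0, 0.0, 1.0]] [[-0.9955, -0.0933, -0.0135, 0.5232], [-0.0613, 0.7497, -0.659, 0.1094], [0.0716, -0.6552, -0.752, 1.0617], [0.0, 0.0, 0.0, 1.0]]
top [[429.3, 0.0, 314.9], [0.0, 429.3, 194.6], [0.0, 0.0, 1.0]] [[-0.0, -0.9998, -0.018, 0.0039], [-0.9905, 0.0025, -0.1378, 0.5515], [0.1378, 0.0179, -0.9903, 0.8729], [0.0, 0.0, 0.0, 1.0]]
```

View pics/side0.png

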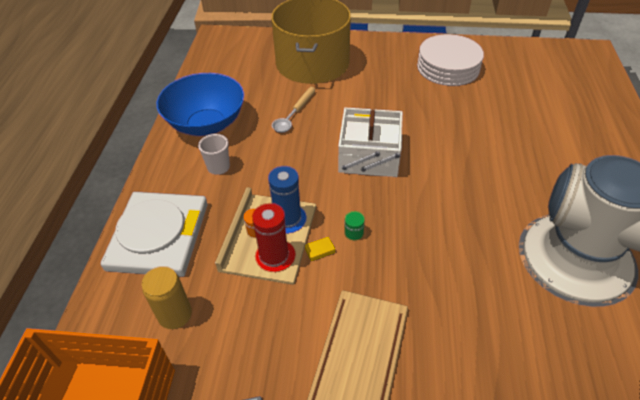

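View pics/top0.png

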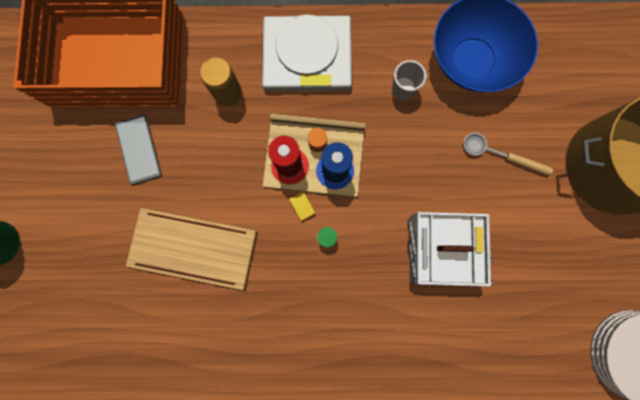

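```bash
cat > loc.py <<'E'
from rig import status, vision
import cv2,numpy as np
from scipy.optimize import minimize
def proj(p,P):
    P=np.atleast_2d(P); c=P@p["view"][:3,:3].T+p["view"][:3,3]; u=c@p["mtx"].T
    return u[:,:2]/u[:,2:]
def ray(p,u):
    R=p["view"][:3,:3];t=p["view"][:3,3]
    o=-R.T@t; d=R.T@np.linalg.solve(p["mtx"],np.array([u[0],u[1],1.])); return o,d
def at_z(p,u,z):
    o,d=ray(p,u); return o+d*(z-o[2])/d[2]
def cyl(x,y,z0,z1,r,n=48):
    a=np.linspace(0,2*np.pi,n,endpoint=False); c=np.c_[x+r*np.cos(a),y+r*np.sin(a)]
    return np.vstack([np.c_[c,np.full(n,z)] for z in (z0,z1)])
def box(x,y,th,lx,ly,z0,z1):
    c,s=np.cos(th),np.sin(th)
    return np.array([[x+c*a*lx/2-s*b*ly/2,y+s*a*lx/2+c*b*ly/2,z] for a in(-1,1) for b in(-1,1) for z in(z0,z1)])
S=4
def hullmask(p,P):
    m=np.zeros((400*1,640),np.uint8); h=cv2.convexHull(proj(p,P).astype(np.float32))
    cv2.fillConvexPoly(m,np.round(h*16).astype(np.int32),255,cv2.LINE_AA,4); return m/255.
def fit(model,x0,pics,masks,step):
    def cost(v):
        c=0
        for p,m in zip(pics,masks):
            h=hullmask(p,model(v)); c+=1-np.minimum(h,m).sum()/np.maximum(h,m).sum()
        return c
    best=None
    sim=np.vstack([x0]+[np.array(x0)+np.eye(len(x0))[i]*step[i] for i in range(len(x0))])
    r=minimize(cost,x0,method="Nelder-Mead",options=dict(initial_simplex=sim,xatol=2e-4,fatol=1e-4,maxiter=300))
    return r.x,r.fun
def pics2(): return [vision.capture("side"),vision.capture("top")]
def get(p,n,show=True):
    r=vision.masks_of(p,n)
    if show: print(n,[(round(d["confidence"],2),np.round(d["rect"]).tolist()) for d in r])
    return r[0]["region"].astype(float) if r else None
E
python3 - <<'E'
from loc import *
P=pics2()
M={}
for n in ["canister_red","canister_blue","tin_orange","tin_green","board","spice_box","mat_red","mat_blue","tray_grip"]:
    M[n]=[get(p,n) for p in P]
np.savez("m0.npz",**{n:np.array([m if m is not None else np.zeros((400,640)) for m in v]) for n,v in M.items()})
def run(n,f,x0,st,which=(0,1)):
    ii=[i for i in which if M[n][i] is not None]
    for sub in ([ii]+[[i] for i in ii]):
        r=fit(f,x0,[P[i] for i in sub],[M[n][i] for i in sub],st); print(n,sub,r[0].round(4),round(r[1],3))
for n,y in(("canister_red",.06),("canister_blue",-.04)):
    run(n,lambda v:cyl(v[0],v[1],.016,.144,.03),[.6,y],[.02,.02])
run("tin_orange",lambda v:cyl(v[0],v[1],.012,.062,.021),[.65,0],[.02,.02],(1,))
run("tin_green",lambda v:cyl(v[0],v[1],.0,.05,.021),[.47,-.02],[.02,.02])
run("board",lambda v:box(v[0],v[1],v[2],.13,.26,0,.016),[.44,.25,0],[.02,.02,.15])
run("spice_box",lambda v:box(v[0],v[1],v[2],.14,.14,0,.084),[.44,-.27,0],[.02,.02,.15])
E
```

```text
canister_red [(0.96, [269.0, 233.0, 36.0, 64.0])]
canister_red [(0.75, [287.0, 157.0, 39.0, 41.0]), (0.27, [318.0, 140.0, 18.0, 24.0])]
canister_blue [(0.95, [283.0, 199.0, 31.0, 61.0])]
canister_blue [(0.59, [336.0, 162.0, 32.0, 43.0])]
tin_orange [(0.51, [251.0, 223.0, 10.0, 31.0])]
tin_orange [(0.83, [316.0, 140.0, 16.0, 25.0])]
tin_green [(0.64, [356.0, 229.0, 23.0, 26.0])]
tin_green [(0.53, [329.0, 236.0, 20.0, 17.0]), (0.52, [450.0, 248.0, 81.0, 74.0])]
board [(0.76, [357.0, 344.0, 101.0, 104.0])]
board [(0.69, [193.0, 248.0, 131.0, 89.0])]
spice_box [(0.79, [369.0, 140.0, 62.0, 69.0])]
spice_box [(0.59, [452.0, 249.0, 81.0, 71.0]), (0.21, [318.0, 140.0, 21.0, 23.0]), (0.17, [286.0, 157.0, 35.0, 42.0])]
mat_red [(0.95, [274.0, 259.0, 36.0, 32.0])]
mat_red [(0.96, [290.0, 169.0, 37.0, 31.0])]
mat_blue [(0.6, [298.0, 221.0, 26.0, 25.0])]
mat_blue [(0.76, [335.0, 175.0, 38.0, 31.0])]
tray_grip [(0.55, [370.0, 131.0, 62.0, 49.0])]
tray_grip [(0.77, [454.0, 248.0, 73.0, 73.0])]
canister_red [0, 1] [0.6228 0.0615] 0.178
canister_red [0] [0.6238 0.0581] 0.109
canister_red [1] [0.6225 0.0616] 0.065
canister_blue [0, 1] [ 0.6091 -0.0388] 0.281
canister_blue [0] [ 0.6098 -0.0432] 0.205
canister_blue [1] [ 0.6089 -0.0387] 0.064
tin_orange [1] [ 0.6701 -0.0011] 0.156
tin_orange [1] [ 0.6701 -0.0011] 0.156
tin_green [0, 1] [ 0.4631 -0.0215] 0.301
tin_green [0] [ 0.4632 -0.0221] 0.153
tin_green [1] [ 0.4623 -0.0213] 0.143
board [0, 1] [ 0.4403  0.2731 -0.1871] 0.076
board [0] [ 0.4401  0.2733 -0.1836] 0.026
board [1] [ 0.4402  0.273  -0.1941] 0.049
spice_box [0, 1] [ 0.4385 -0.2698 -0.0257] 0.108
spice_box [0] [ 0.4399 -0.2729 -0.0178] 0.056
spice_box [1] [ 0.4379 -0.2692 -0.0159] 0.043
```

```bash
cat >> loc.py <<'E'
def overlay(p,models,roi,name,k=4):
    im=cv2.cvtColor(p["color"],cv2.COLOR_RGB2BGR); x,y,w,h=roi
    im=cv2.resize(im[y:y+h,x:x+w],None,fx=k,fy=k,interpolation=cv2.INTER_CUBIC)
    for P,c in models:
        q=(proj(p,P)+.5-[x,y])*k
        hu=cv2.convexHull(q.astype(np.float32)); cv2.polylines(im,[np.round(hu).astype(np.int32)],True,c,1,cv2.LINE_AA)
    cv2.imwrite("pics/"+name,im)
E
python3 - <<'E'
from loc import *
s,t=pics2()
G=(0,255,0);Y=(0,255,255)
md=[(cyl(.6225,.0610,.016,.144,.0303),G),(cyl(.6225,.0610,.146,.146,.011),Y),(cyl(.609,-.039,.016,.144,.0303),G),(cyl(.609,-.039,.146,.146,.011),Y),(cyl(.670,-.001,.012,.062,.021),Y),
 (cyl(.6225,.061,.016,.016,.042),Y),(cyl(.609,-.039,.016,.016,.042),Y),(cyl(.463,-.0215,0,.05,.021),Y)]
overlay(t,md,(250,100,130,160),"o_t1.png",4)
overlay(s,md,(210,150,170,140),"o_s1.png",4)
bx=[(box(.4385,-.2695,-.017,.14,.14,0,.06),G),(box(.4385,-.2695,-.017,.14,.14,.062,.084),Y),(box(.4385,-.2695,-.017,.012,.06,.084,.117),G)]
overlay(t,bx,(395,195,110,110),"o_t2.png",5)
overlay(s,bx,(320,90,100,100),"o_s2.png",5)
E
cd pics; python3 -c "
import cv2,numpy as np
a=cv2.imread('o_t2.png');b=cv2.imread('o_s2.png');b=cv2.copyMakeBorder(b,0,50,0,0,0);cv2.imwrite('o_2.png',cv2.resize(np.hstack([a,b]),None,fx=.75,fy=.75))"
```

```text
(no output)
```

View pics/o_t1.png

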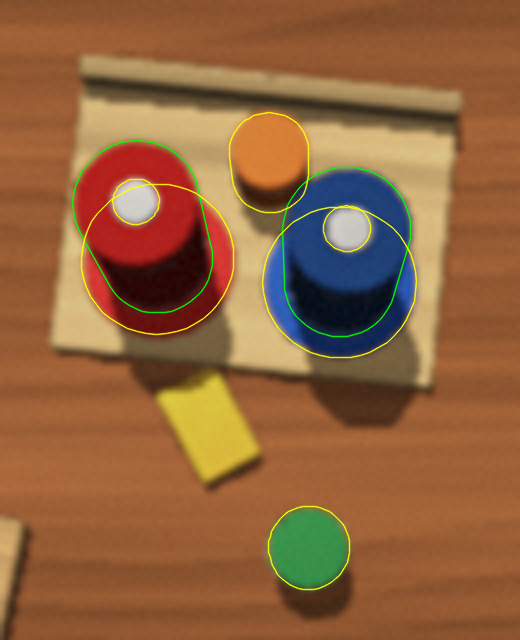

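View pics/o_s1.png

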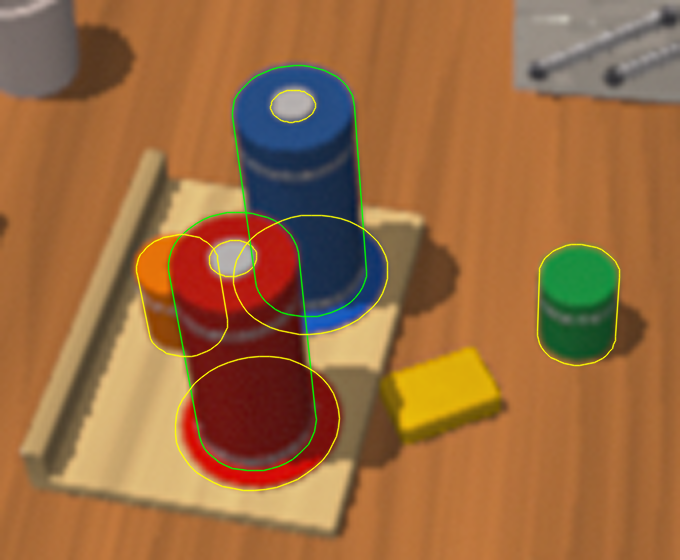

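View pics/o_2.png

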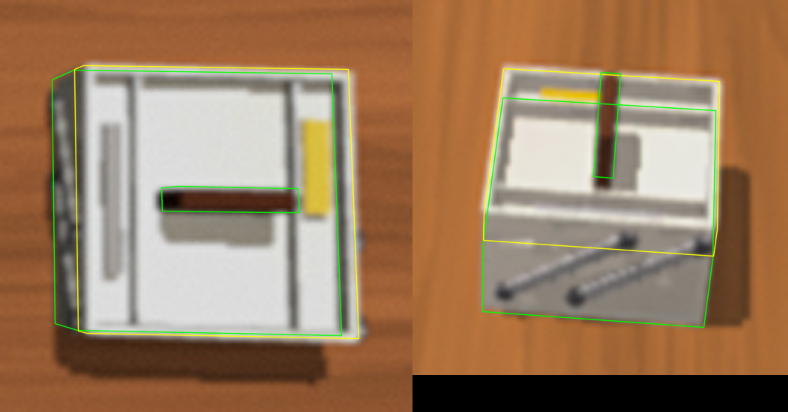

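```bash
cat > mv.py <<'E'
from rig import status
import numpy as np
from scipy.spatial.transform import Rotation as R
def Rdown(yaw): # jaws x axis at world yaw, y down
    x=np.array([np.cos(yaw),np.sin(yaw),0]); y=np.array([0,0,-1.]); return R.from_matrix(np.c_[x,y,np.cross(x,y)])
def now():
    s=status.sense(); q=s["ee_rot"]; return s,R.from_quat([q[1],q[2],q[3],q[0]])
def plan(yaw,*pts):
    """rotation needed first (tool rotvec deg), then shifts in tool axes (cm) at yaw between way points"""
    s,r=now(); t=Rdown(yaw)
    d=(r.inv()*t).as_rotvec(degrees=True); p=s["tool_pos"]
    print("t",round(s["time_s"],2),"pos",p.round(4),"open",round(float(s["opening"]),3),"F",np.round(s["force"],1),"jaw yaw",round(np.degrees(np.arctan2(*r.as_matrix()[1::-1,0])),2))
    print("turn",d.round(2))
    for w in pts:
        w=np.array(w); print("to",w.round(4),"shift cm",(t.inv().apply(w-p)*100).round(2)); p=w
E
python3 - <<'E'
from mv import *
plan(-.137,[.6225,.061,.2],[.6225,.061,.09])
plan(np.pi-.137,[.6225,.061,.2],[.6225,.061,.09])
E
```

```text
t 1.2 pos [0.1743 0.5741 0.2226] open 1.002 F [ 0.5 -0.7  0.1] jaw yaw 73.11
turn [ 0.   80.96 -0.  ]
to [0.6225 0.061  0.2   ] shift cm [ 51.4    2.26 -44.71]
to [0.6225 0.061  0.09  ] shift cm [ 0. 11.  0.]
t 1.2 pos [0.1743 0.5741 0.2226] open 1.002 F [ 0.5 -0.7  0.1] jaw yaw 73.11
turn [ -0.   -99.04  -0.  ]
to [0.6225 0.061  0.2   ] shift cm [-51.4    2.26  44.71]
to [0.6225 0.061  0.09  ] shift cm [ 0. 11. -0.]
```

Call:
servo_tool(
  rows=[
    [[0,0,0],[0,8.1,0]],
    [[0,0,0],[0,8.1,0]],
    [[0,0,0],[0,8.1,0]],
    [[0,0,0],[0,8.1,0]],
    [[0,0,0],[0,8.1,0]],
    [[0,0,0],[0,8.1,0]],
    [[0,0,0],[0,8.1,0]],
    [[0,0,0],[0,8.1,0]],
    [[0,0,0],[0,8.1,0]],
    [[0,0,0],[0,8.1,0]],
  ],
  fingers=1,
)

```text
time_s: 2.2
tool_pos: [0.1744, 0.5741, 0.2226]
ee_rot: [-0.705, 0.705, -0.051, 0.051]
force: [-0.9, -0.4, 0.1]
opening: 1.001
```

Call:
servo_tool(
  rows=[
    [[2,0,-2],[0,0,0]],
    [[3,0,-3],[0,0,0]],
    [[3,0,-3],[0,0,0]],
    [[3,0,-3],[0,0,0]],
    [[3,0,-3],[0,0,0]],
    [[3,0,-3],[0,0,0]],
    [[3,0,-3],[0,0,0]],
    [[3,0,-3],[0,0,0]],
    [[3,0,-3],[0,0,0]],
    [[3,0,-3],[0,0,0]],
    [[3,0,-3],[0,0,0]],
    [[3,0,-3],[0,0,0]],
  ],
)

```text
time_s: 3.4
tool_pos: [0.4738, 0.1778, 0.2229]
ee_rot: [0.706, -0.705, 0.048, -0.049]
force: [1.3, 0.2, -1.2]
opening: 1.001
```

Run:
```python
from mv import *
plan(-.137,[.6225,.061,.2],[.6225,.061,.09])
```

```text
t 3.4 pos [0.4738 0.1778 0.2229] open 1.001 F [ 1.3  0.2 -1.2] jaw yaw -7.89
turn [-0.02 -0.04  0.04]
to [0.6225 0.061  0.2   ] shift cm [16.33  2.29 -9.54]
to [0.6225 0.061  0.09  ] shift cm [ 0. 11.  0.]
```

Call:
servo_tool(
  rows=[
    [[3,0.4,-1.8],[0,0,0]],
    [[3,0.5,-1.8],[0,0,0]],
    [[3,0.5,-1.8],[0,0,0]],
    [[3,0.5,-1.8],[0,0,0]],
    [[2.5,0.4,-1.4],[0,0,0]],
    [[1.8,0,-0.9],[0,0,0]],
    [[0,0,0],[0,0,0]],
    [[0,0,0],[0,0,0]],
  ],
)

```text
time_s: 4.2
tool_pos: [0.6211, 0.063, 0.1994]
ee_rot: [0.706, -0.705, 0.049, -0.048]
force: [0.2, -0.3, -0.7]
opening: 0.994
```

Run:
```python
from mv import *
plan(-.137,[.6225,.061,.2],[.6225,.061,.09])
from loc import *
for n in("side","top"):
    p=vision.capture(n); cv2.imwrite(f"pics/{n}1.png",p["color"][:,:,::-1])
```

```text
t 4.2 pos [0.6211 0.063  0.1994] open 0.994 F [ 0.2 -0.3 -0.7] jaw yaw -7.91
turn [-0.01 -0.07 -0.05]
to [0.6225 0.061  0.2   ] shift cm [ 0.16 -0.06 -0.18]
to [0.6225 0.061  0.09  ] shift cm [ 0. 11.  0.]
```

View pics/side1.png

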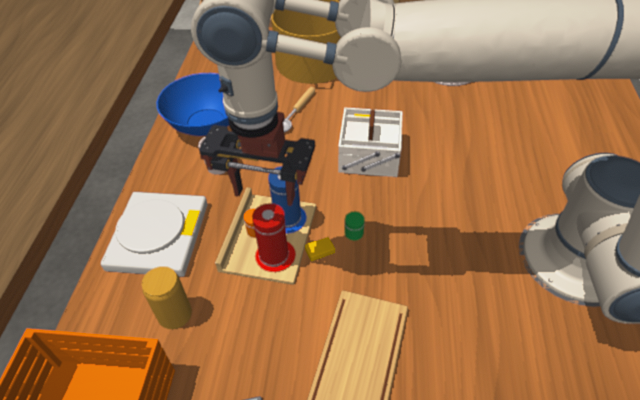

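Call:
servo_tool(
  rows=[
    [[0.2,0,-0.2],[0,0,0]],
    [[0,2,0],[0,0,0]],
    [[0,2.5,0],[0,0,0]],
    [[0,2.5,0],[0,0,0]],
    [[0,2,0],[0,0,0]],
    [[0,1.4,0],[0,0,0]],
    [[0,0.4,0],[0,0,0]],
    [[0,0,0],[0,0,0]],
  ],
)

```text
time_s: 5.1
tool_pos: [0.6229, 0.0609, 0.0917]
ee_rot: [-0.705, 0.705, -0.049, 0.048]
force: [0.6, 0.2, 0.8]
opening: 0.999
```

Call:
servo_tool(
  rows=[
    [[0,0,0],[0,0,0]],
    [[0,0,0],[0,0,0]],
    [[0,0,0],[0,0,0]],
    [[0,0,0],[0,0,0]],
    [[0,0,0],[0,0,0]],
    [[0,0,0],[0,0,0]],
  ],
  fingers=-1,
)

```text
time_s: 5.7
tool_pos: [0.6232, 0.0607, 0.0923]
ee_rot: [0.705, -0.705, 0.048, -0.049]
force: [-1.9, 0.9, 3.7]
opening: 0.693
```

Run:
```python
from mv import *
plan(-.137)
```

```text
t 5.7 pos [0.6232 0.0607 0.0923] open 0.693 F [-1.9  0.9  3.7] jaw yaw -7.89
turn [-0.01 -0.04  0.04]
```

Call:
servo_tool(
  rows=[
    [[0,-0.5,0],[0,0,0]],
    [[0,-1.5,0],[0,0,0]],
    [[0,-2.5,0],[0,0,0]],
    [[0,-2.5,0],[0,0,0]],
    [[0,-2,0],[0,0,0]],
    [[0,-1,0],[0,0,0]],
    [[0,0,0],[0,0,0]],
  ],
)

```text
time_s: 6.4
tool_pos: [0.6238, 0.0607, 0.1937]
ee_rot: [0.706, -0.705, 0.048, -0.05]
force: [1.1, 0.1, -5.3]
opening: 0.69
```

Run:
```python
from mv import *
plan(-.187,[.4514,.332,.19],[.4514,.332,.094])
```

```text
t 6.4 pos [0.6238 0.0607 0.1937] open 0.69 F [ 1.1  0.1 -5.3] jaw yaw -7.89
turn [-0.04  2.82  0.17]
to [0.4514 0.332  0.19  ] shift cm [-21.98   0.37  23.46]
to [0.4514 0.332  0.094 ] shift cm [0.  9.6 0. ]
```

Call:
servo_tool(
  rows=[
    [[0,0,0],[0,2.8,0]],
    [[-1,0,1],[0,0,0]],
    [[-2,0,2.2],[0,0,0]],
    [[-2.5,0,2.7],[0,0,0]],
    [[-2.5,0,2.7],[0,0,0]],
    [[-2.5,0,2.7],[0,0,0]],
    [[-2.5,0,2.7],[0,0,0]],
    [[-2.5,0,2.7],[0,0,0]],
    [[-2.5,0,2.7],[0,0,0]],
    [[-2.5,0,2.6],[0,0,0]],
    [[-1.5,0,1.4],[0,0,0]],
    [[0,0,0],[0,0,0]],
  ],
)

```text
time_s: 7.6
tool_pos: [0.4473, 0.3339, 0.1904]
ee_rot: [-0.704, 0.704, -0.065, 0.063]
force: [0.1, 0.4, -5.4]
opening: 0.682
```

Run:
```python
from mv import *
plan(-.187,[.4514,.332,.19],[.4514,.332,.094])
```

```text
t 7.6 pos [0.4473 0.3339 0.1904] open 0.682 F [ 0.1  0.4 -5.4] jaw yaw -10.36
turn [ 0.02  0.35 -0.15]
to [0.4514 0.332  0.19  ] shift cm [ 0.43  0.04 -0.11]
to [0.4514 0.332  0.094 ] shift cm [0.  9.6 0. ]
```

Call:
servo_tool(
  rows=[
    [[0.4,0,-0.1],[0,0,0]],
    [[0,1.5,0],[0,0,0]],
    [[0,2.5,0],[0,0,0]],
    [[0,2.5,0],[0,0,0]],
    [[0,1.7,0],[0,0,0]],
    [[0,0.9,0],[0,0,0]],
    [[0,0.3,0],[0,0,0]],
    [[0,0,0],[0,0,0]],
    [[0,0,0],[0,0,0]],
  ],
)

```text
time_s: 8.5
tool_pos: [0.4547, 0.3298, 0.0988]
ee_rot: [0.704, -0.704, 0.065, -0.067]
force: [0.0, 0.7, -4.6]
opening: 0.689
```

Run:
```python
from mv import *
plan(-.187,[.4514,.332,.094])
```

```text
t 8.5 pos [0.4547 0.3298 0.0988] open 0.689 F [ 0.   0.7 -4.6] jaw yaw -10.71
turn [-0.07  0.    0.08]
to [0.4514 0.332  0.094 ] shift cm [-0.37  0.48  0.15]
```

Call:
servo_tool(
  rows=[
    [[-0.4,0,0.2],[0,0,0]],
    [[0,0.2,0],[0,0,0]],
    [[0,0.2,0],[0,0,0]],
    [[0,0.1,0],[0,0,0]],
    [[0,0.1,0],[0,0,0]],
    [[0,0,0],[0,0,0]],
  ],
)

```text
time_s: 9.1
tool_pos: [0.4505, 0.3327, 0.0924]
ee_rot: [0.704, -0.704, 0.066, -0.066]
force: [-2.0, 0.5, 0.6]
opening: 0.693
```

Run:
```python
from mv import *
plan(-.187,[.4514,.332,.094])
```

```text
t 9.1 pos [0.4505 0.3327 0.0924] open 0.693 F [-2.   0.5  0.6] jaw yaw -10.68
turn [-0.04  0.03  0.01]
to [0.4514 0.332  0.094 ] shift cm [ 0.1  -0.16 -0.05]
```

Call:
servo_tool(
  rows=[
    [[0,0,0],[0,0,0]],
    [[0,0,0],[0,0,0]],
    [[0,0,0],[0,0,0]],
    [[0,0,0],[0,0,0]],
    [[0,-1.5,0],[0,0,0]],
    [[0,-2.5,0],[0,0,0]],
    [[0,-2.5,0],[0,0,0]],
    [[0,-2.5,0],[0,0,0]],
    [[0,-1.5,0],[0,0,0]],
    [[0,0,0],[0,-2.8,0]],
  ],
  fingers=1,
)

```text
time_s: 10.1
tool_pos: [0.4515, 0.333, 0.2008]
ee_rot: [0.707, -0.704, 0.047, -0.05]
force: [-0.2, -0.2, 0.7]
opening: 0.997
```

Run:
```python
from mv import *
plan(-.137,[.609,-.039,.2],[.609,-.039,.092])
from loc import *
p=vision.capture("side"); cv2.imwrite("pics/side2.png",p["color"][:,:,::-1])
```

```text
t 10.1 pos [0.4515 0.333  0.2008] open 0.997 F [-0.2 -0.2  0.7] jaw yaw -7.86
turn [-0.22 -0.01  0.26]
to [ 0.609 -0.039  0.2  ] shift cm [ 20.68   0.08 -34.7 ]
to [ 0.609 -0.039  0.092] shift cm [ 0.  10.8  0. ]
```

View pics/side2.png

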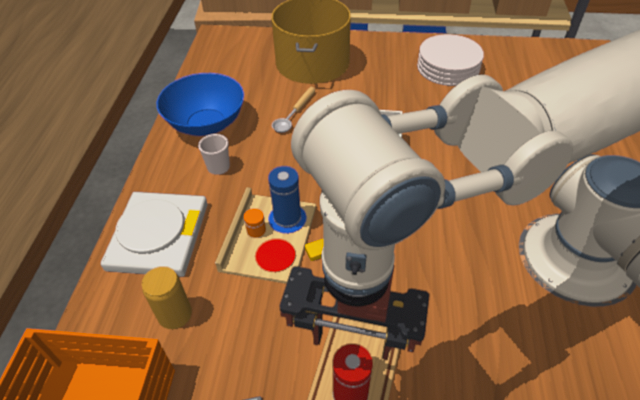

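Call:
servo_tool(
  rows=[
    [[1.2,0,-2],[0,0,0]],
    [[2,0,-3.4],[0,0,0]],
    [[2,0,-3.4],[0,0,0]],
    [[2,0,-3.4],[0,0,0]],
    [[2,0,-3.4],[0,0,0]],
    [[2,0,-3.4],[0,0,0]],
    [[2,0,-3.4],[0,0,0]],
    [[2,0,-3.4],[0,0,0]],
    [[2,0,-3.4],[0,0,0]],
    [[2,0,-3.4],[0,0,0]],
    [[1.5,0,-2.1],[0,0,0]],
    [[0,0,0],[0,0,0]],
  ],
)

```text
time_s: 11.35
tool_pos: [0.6083, -0.0429, 0.1955]
ee_rot: [-0.705, 0.706, -0.051, 0.05]
force: [-0.5, 0.9, 0.1]
opening: 0.999
```

Call:
servo_tool(
  rows=[
    [[0,0,0],[0,0,0]],
    [[0,0,0],[0,0,0]],
  ],
)

```text
time_s: 11.55
tool_pos: [0.6076, -0.0388, 0.1966]
ee_rot: [0.706, -0.705, 0.049, -0.048]
force: [0.7, 0.4, 0.7]
opening: 1.0
```

Run:
```python
from mv import *
plan(-.137,[.609,-.039,.2],[.609,-.039,.092])
```

```text
t 11.55 pos [ 0.6076 -0.0388  0.1966] open 1.0 F [0.7 0.4 0.7] jaw yaw -7.86
turn [-0.02 -0.01 -0.02]
to [ 0.609 -0.039  0.2  ] shift cm [ 0.14 -0.34 -0.  ]
to [ 0.609 -0.039  0.092] shift cm [ 0.  10.8  0. ]
```

Call:
servo_tool(
  rows=[
    [[0.1,1,0],[0,0,0]],
    [[0,2.5,0],[0,0,0]],
    [[0,2.5,0],[0,0,0]],
    [[0,2.5,0],[0,0,0]],
    [[0,1.5,0],[0,0,0]],
    [[0,0.5,0],[0,0,0]],
    [[0,0,0],[0,0,0]],
    [[0,0,0],[0,0,0]],
  ],
)

```text
time_s: 12.35
tool_pos: [0.6095, -0.0398, 0.0931]
ee_rot: [-0.705, 0.705, -0.048, 0.049]
force: [-0.1, 0.0, -0.3]
opening: 0.997
```

Call:
servo_tool(
  rows=[
    [[0,0,0],[0,0,0]],
    [[0,0,0],[0,0,0]],
    [[0,0,0],[0,0,0]],
    [[0,0,0],[0,0,0]],
    [[0,0,0],[0,0,0]],
    [[0,0,0],[0,0,0]],
  ],
  fingers=-1,
)

```text
time_s: 12.95
tool_pos: [0.609, -0.0399, 0.092]
ee_rot: [-0.705, 0.705, -0.049, 0.049]
force: [-1.1, -0.1, 2.4]
opening: 0.69
```

Call:
servo_tool(
  rows=[
    [[0,-0.5,0],[0,0,0]],
    [[0,-1.5,0],[0,0,0]],
    [[0,-2.5,0],[0,0,0]],
    [[0,-2.5,0],[0,0,0]],
    [[0,-2,0],[0,0,0]],
    [[0,-1,0],[0,0,0]],
    [[0,0,0],[0,2.8,0]],
    [[0,0,0],[0,0,0]],
  ],
)

```text
time_s: 13.75
tool_pos: [0.6089, -0.0399, 0.1917]
ee_rot: [-0.704, 0.704, -0.066, 0.066]
force: [-0.2, 0.0, -4.7]
opening: 0.687
```

Run:
```python
from mv import *
plan(-.187,[.429,.214,.2],[.429,.214,.094])
```

```text
t 13.75 pos [ 0.6089 -0.0399  0.1917] open 0.687 F [-0.2  0.  -4.7] jaw yaw -10.72
turn [ 0.   -0.   -0.01]
to [0.429 0.214 0.2  ] shift cm [-22.39  -0.83  21.6 ]
to [0.429 0.214 0.094] shift cm [ 0.  10.6  0. ]
```

Call:
servo_tool(
  rows=[
    [[-1,0,1],[0,0,0]],
    [[-2,0,2],[0,0,0]],
    [[-2.5,0,2.4],[0,0,0]],
    [[-2.5,0,2.4],[0,0,0]],
    [[-2.5,0,2.4],[0,0,0]],
    [[-2.5,0,2.4],[0,0,0]],
    [[-2.5,0,2.4],[0,0,0]],
    [[-2.5,0,2.4],[0,0,0]],
    [[-2.5,0,2.4],[0,0,0]],
    [[-1.9,0,1.8],[0,0,0]],
    [[0,0,0],[0,0,0]],
    [[0,0,0],[0,0,0]],
  ],
)

```text
time_s: 14.95
tool_pos: [0.428, 0.2143, 0.1912]
ee_rot: [-0.704, 0.704, -0.065, 0.065]
force: [0.2, -0.0, -4.3]
opening: 0.688
```

Run:
```python
from mv import *
plan(-.187,[.429,.214,.097])
```

```text
t 14.95 pos [0.428  0.2143 0.1912] open 0.688 F [ 0.2 -0.  -4.3] jaw yaw -10.55
turn [ 0.03  0.17 -0.02]
to [0.429 0.214 0.097] shift cm [ 0.1   9.42 -0.01]
```

Call:
servo_tool(
  rows=[
    [[0,1.5,0],[0,0,0]],
    [[0,2.5,0],[0,0,0]],
    [[0,2.5,0],[0,0,0]],
    [[0,1.7,0],[0,0,0]],
    [[0,0.8,0],[0,0,0]],
    [[0,0.3,0],[0,0,0]],
    [[0,0.2,0],[0,0,0]],
    [[0,0.2,0],[0,0,0]],
    [[0,0.1,0],[0,0,0]],
    [[0,0,0],[0,0,0]],
    [[0,0,0],[0,0,0]],
  ],
)

```text
time_s: 16.05
tool_pos: [0.429, 0.214, 0.0941]
ee_rot: [0.704, -0.704, 0.066, -0.066]
force: [0.9, 0.5, -4.5]
opening: 0.69
```

Run:
```python
from mv import *
plan(-.187,[.429,.214,.092])
```

```text
t 16.05 pos [0.429  0.214  0.0941] open 0.69 F [ 0.9  0.5 -4.5] jaw yaw -10.69
turn [-0.02  0.03  0.03]
to [0.429 0.214 0.092] shift cm [-0.    0.21 -0.  ]
```

Call:
servo_tool(
  rows=[
    [[0,0.1,0],[0,0,0]],
    [[0,0.1,0],[0,0,0]],
    [[0,0,0],[0,0,0]],
  ],
)

```text
time_s: 16.35
tool_pos: [0.429, 0.2141, 0.0921]
ee_rot: [0.704, -0.704, 0.066, -0.066]
force: [-0.6, -0.5, -2.1]
opening: 0.695
```

Call:
servo_tool(
  rows=[
    [[0,0,0],[0,0,0]],
    [[0,0,0],[0,0,0]],
    [[0,0,0],[0,0,0]],
    [[0,0,0],[0,0,0]],
    [[0,-1.5,0],[0,0,0]],
    [[0,-2.5,0],[0,0,0]],
    [[0,-2.5,0],[0,0,0]],
    [[0,-2.5,0],[0,0,0]],
    [[0,-1.5,0],[0,0,0]],
    [[0,0,0],[0,-4.8,0]],
    [[0,0,0],[0,-4.9,0]],
    [[0,0,0],[0,0,0]],
  ],
  fingers=1,
)

```text
time_s: 17.55
tool_pos: [0.4289, 0.2139, 0.1971]
ee_rot: [0.707, -0.707, 0.006, -0.006]
force: [0.0, 1.0, 0.4]
opening: 1.002
```

Run:
```python
from mv import *
plan(-.017,[.4385,-.2695,.2],[.4385,-.2695,.089])
from loc import *
t=vision.capture("top");s=vision.capture("side")
cv2.imwrite("pics/top3.png",t["color"][:,:,::-1]);cv2.imwrite("pics/side3.png",s["color"][:,:,::-1])
```

```text
t 17.55 pos [0.4289 0.2139 0.1971] open 1.002 F [0.  1.  0.4] jaw yaw -0.95
turn [-0.01  0.02  0.02]
to [ 0.4385 -0.2695  0.2   ] shift cm [  1.78  -0.29 -48.32]
to [ 0.4385 -0.2695  0.089 ] shift cm [ 0.  11.1  0. ]
```

View pics/top3.png

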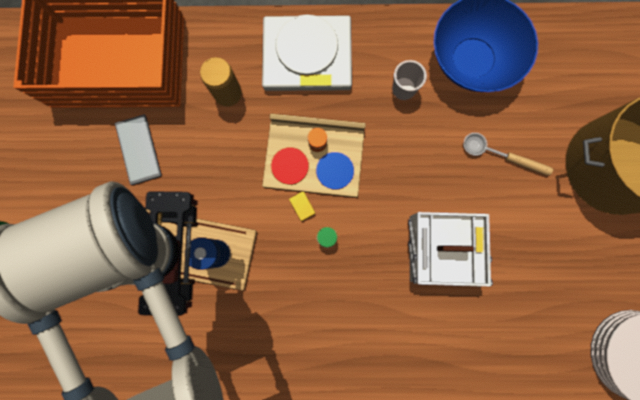

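View pics/side3.png

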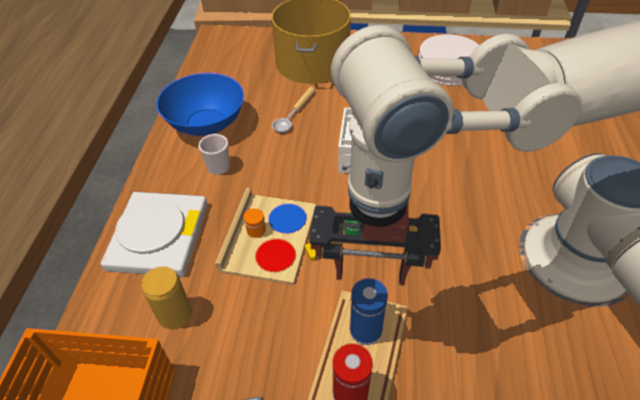

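Run:
```python
from loc import *
P=pics2()
hs=[cv2.cvtColor(p["color"],cv2.COLOR_RGB2HSV).astype(int) for p in P]
def cmask(i,lo,hi,roi):
    h=hs[i]; a=(h[...,0]>=lo)&(h[...,0]<=hi)if lo<=hi else (h[...,0]>=lo)|(h[...,0]<=hi)
    m=a&(h[...,1]>170)&(h[...,2]>90); z=np.zeros_like(m); x,y,w,hh=roi; z[y:y+hh,x:x+w]=m[y:y+hh,x:x+w]; return z.astype(float)
R=[(225,190,90,95),(260,110,110,90)]
for n,lo,hi,f,x0 in (("mat_red",172,4,lambda v:cyl(v[0],v[1],.012,.016,.042),[.62,.06]),("mat_blue",100,125,lambda v:cyl(v[0],v[1],.012,.016,.042),[.61,-.04]),("tin_orange",8,14,lambda v:cyl(v[0],v[1],.012,.062,.021),[.67,0])):
    for src in("net","col"):
        M=[get(p,n,False) if src=="net" else cmask(i,lo,hi,R[i]) for i,p in enumerate(P)]
        for sub in ([0,1],[0],[1]):
            if any(M[i] is None for i in sub): continue
            r=fit(f,x0,[P[i] for i in sub],[M[i] for i in sub],[.02,.02]); print(n,src,sub,r[0].round(4),round(r[1],3),[int(M[i].sum()) for i in sub])
G=(0,255,0)
md=[(cyl(.6225,.061,.012,.016,.042),G),(cyl(.609,-.039,.012,.016,.042),G),(cyl(.670,-.001,.012,.062,.021),G)]
overlay(P[1],md,(260,110,110,90),"o_t4.png",6)
```

```text
mat_red net [0, 1] [0.6201 0.0598] 0.189 [1057, 1124]
mat_red net [0] [0.6204 0.0585] 0.116 [1057]
mat_red net [1] [0.62   0.0601] 0.071 [1124]
mat_red col [0, 1] [0.6199 0.0569] 0.343 [969, 1021]
mat_red col [0] [0.62   0.0561] 0.186 [969]
mat_red col [1] [0.6209 0.0599] 0.154 [1021]
mat_blue net [0, 1] [ 0.609  -0.0383] 0.223 [860, 1149]
mat_blue net [0] [ 0.6121 -0.0412] 0.152 [860]
mat_blue net [1] [ 0.6085 -0.0384] 0.06 [1149]
mat_blue col [0, 1] [ 0.6103 -0.0432] 0.433 [786, 960]
mat_blue col [0] [ 0.6112 -0.0444] 0.22 [786]
mat_blue col [1] [ 0.6093 -0.0407] 0.212 [960]
tin_orange net [0, 1] [ 0.6711 -0.0015] 0.235 [544, 396]
tin_orange net [0] [ 0.6717 -0.0022] 0.103 [544]
tin_orange net [1] [ 0.6701 -0.0015] 0.127 [396]
tin_orange col [0, 1] [ 0.6701 -0.0026] 1.396 [1655, 441]
tin_orange col [0] [ 0.6725 -0.0036] 0.881 [1655]
tin_orange col [1] [ 0.6723 -0.0041] 0.515 [441]
```

View pics/o_t4.png

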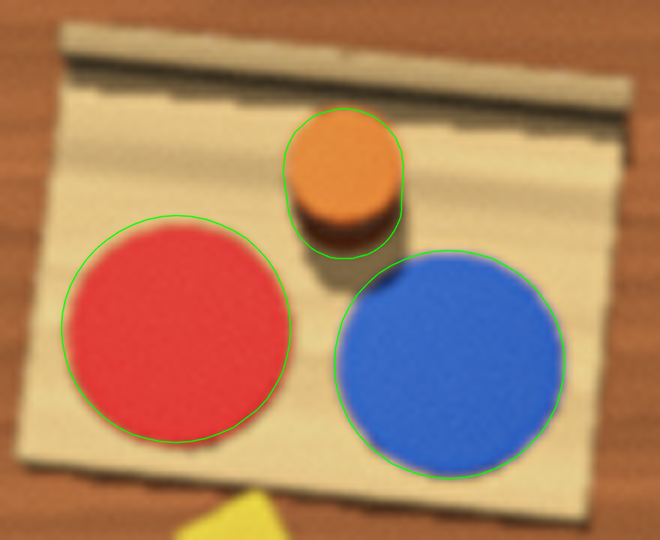

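Call:
servo_tool(
  rows=[
    [[0.1,0,-2.5],[0,0,0]],
    [[0.1,0,-4.2],[0,0,0]],
    [[0.1,0,-4.2],[0,0,0]],
    [[0.2,0,-4.2],[0,0,0]],
    [[0.2,0,-4.2],[0,0,0]],
    [[0.2,0,-4.2],[0,0,0]],
    [[0.2,0,-4.2],[0,0,0]],
    [[0.2,0,-4.2],[0,0,0]],
    [[0.2,0,-4.2],[0,0,0]],
    [[0.1,0,-4.2],[0,0,0]],
    [[0.1,0,-4.2],[0,0,0]],
    [[0.1,0,-3.5],[0,0,0]],
  ],
  fingers=0,
)

```text
time_s: 19.25
tool_pos: [0.4381, -0.2685, 0.1965]
ee_rot: [-0.707, 0.707, -0.007, 0.007]
force: [0.2, 1.1, -0.1]
opening: 0.503
```

Call:
servo_tool(
  rows=[
    [[0,0,0],[0,0,0]],
    [[0,0,0],[0,0,0]],
    [[0,0,0],[0,0,0]],
  ],
)

```text
time_s: 19.55
tool_pos: [0.4387, -0.2654, 0.1967]
ee_rot: [0.707, -0.707, 0.006, -0.006]
force: [-0.2, -0.1, 0.0]
opening: 0.497
```

Run:
```python
from mv import *
plan(-.017,[.4385,-.2695,.2],[.4385,-.2695,.09])
```

```text
t 19.55 pos [ 0.4387 -0.2654  0.1967] open 0.497 F [-0.2 -0.1  0. ] jaw yaw -0.95
turn [-0.02  0.03  0.01]
to [ 0.4385 -0.2695  0.2   ] shift cm [-0.01 -0.33 -0.41]
to [ 0.4385 -0.2695  0.09  ] shift cm [ 0. 11.  0.]
```

Call:
servo_tool(
  rows=[
    [[0,1,-0.4],[0,0,0]],
    [[0,2.5,0],[0,0,0]],
    [[0,2.5,0],[0,0,0]],
    [[0,2.5,0],[0,0,0]],
    [[0,1.3,0],[0,0,0]],
    [[0,0.6,0],[0,0,0]],
    [[0,0.3,0],[0,0,0]],
    [[0,0,0],[0,0,0]],
    [[0,0,0],[0,0,0]],
  ],
)

```text
time_s: 20.45
tool_pos: [0.439, -0.2706, 0.0909]
ee_rot: [-0.707, 0.707, -0.005, 0.007]
force: [0.1, 0.7, -0.2]
opening: 0.5
```

Run:
```python
from mv import *
plan(-.017,[.4385,-.2695,.09])
from loc import *
s=vision.capture("side"); overlay(s,[],(280,50,180,140),"s5.png",4)
```

```text
t 20.45 pos [ 0.439  -0.2706  0.0909] open 0.5 F [ 0.1  0.7 -0.2] jaw yaw -0.98
turn [ 0.06 -0.01  0.1 ]
to [ 0.4385 -0.2695  0.09  ] shift cm [-0.06  0.09  0.11]
```

View pics/s5.png

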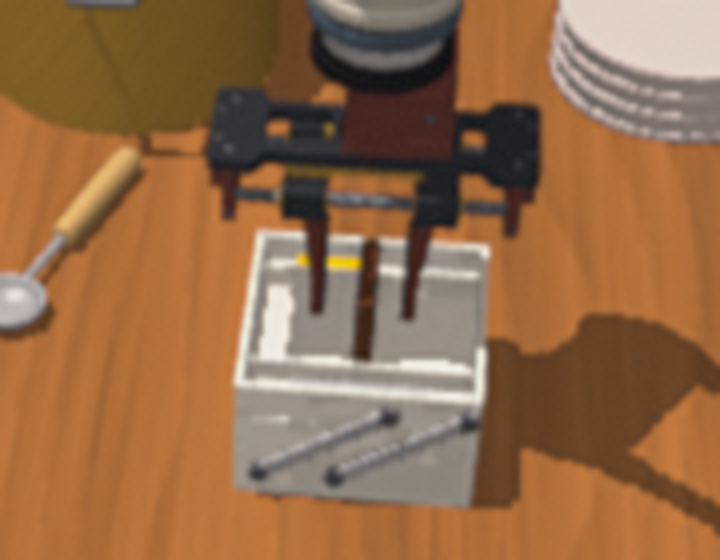

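Call:
servo_tool(
  rows=[
    [[0,0,0],[0,0,0]],
    [[0,0,0],[0,0,0]],
    [[0,0,0],[0,0,0]],
    [[0,0,0],[0,0,0]],
    [[0,0,0],[0,0,0]],
    [[0,0,0],[0,0,0]],
  ],
  fingers=-1,
)

```text
time_s: 21.1
tool_pos: [0.4371, -0.2703, 0.0896]
ee_rot: [0.707, -0.707, 0.008, -0.005]
force: [-5.7, 0.4, 2.6]
opening: 0.137
```

Call:
servo_tool(
  rows=[
    [[0.56,-0.66,0],[0,0,0]],
    [[0.56,-0.66,0],[0,0,0]],
    [[1.35,-1.07,0],[0,0,0]],
    [[1.53,-0.8,0],[0,0,0]],
    [[1.65,-0.49,0],[0,0,0]],
    [[1.72,-0.17,0],[0,0,0]],
    [[0,0,0],[0,0,0]],
    [[0,0,0],[0,0,0]],
  ],
)

```text
time_s: 21.9
tool_pos: [0.5121, -0.2723, 0.1281]
ee_rot: [-0.707, 0.708, -0.006, 0.006]
force: [0.4, -3.8, -0.3]
opening: 0.138
```

Run:
```python
from mv import *
plan(-.017)
from loc import *
s=vision.capture("side"); overlay(s,[],(280,50,180,140),"s6.png",4)
```

```text
t 21.9 pos [ 0.5121 -0.2723  0.1281] open 0.138 F [ 0.4 -3.8 -0.3] jaw yaw -1.02
turn [ 0.08 -0.05  0.01]
```

View pics/s6.png

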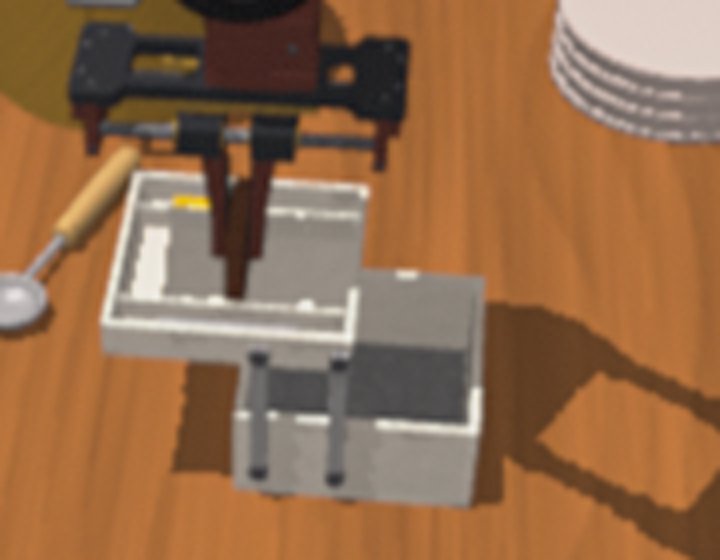

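Call:
servo_tool(
  rows=[
    [[1.72,0.17,-0.05],[0,0,0]],
    [[1.65,0.49,-0.05],[0,0,0]],
    [[1.53,0.8,-0.05],[0,0,0]],
    [[1.35,1.07,-0.05],[0,0,0]],
    [[0.9,1,0],[0,0,0]],
    [[0,0,0],[0,0,0]],
    [[0,0,0],[0,0,0]],
  ],
)

```text
time_s: 22.65
tool_pos: [0.5829, -0.2745, 0.0919]
ee_rot: [0.707, -0.707, 0.007, -0.006]
force: [-0.9, -0.7, -3.5]
opening: 0.133
```

Run:
```python
from mv import *
plan(-.017)
```

```text
t 22.65 pos [ 0.5829 -0.2745  0.0919] open 0.133 F [-0.9 -0.7 -3.5] jaw yaw -0.99
turn [-0.06 -0.01 -0.09]
```

Call:
servo_tool(
  rows=[
    [[0,0,0],[0,0,0]],
    [[0,0,0],[0,0,0]],
    [[0,0,0],[0,0,0]],
    [[0,0,0],[0,0,0]],
    [[0,-1,0],[0,0,0]],
    [[0,-2.5,0],[0,0,0]],
    [[0,-3,0],[0,0,0]],
    [[0,-3,0],[0,0,0]],
    [[0,-2,0],[0,0,0]],
    [[0,0,0],[0,0,0]],
  ],
  fingers=0,
)

```text
time_s: 23.65
tool_pos: [0.5848, -0.2754, 0.2132]
ee_rot: [-0.706, 0.708, -0.004, 0.009]
force: [0.3, -0.7, -0.0]
opening: 0.495
```

Call:
servo_tool(
  rows=[
    [[0,0,0],[0,-8.3,0]],
    [[0,0,0],[0,-8.3,0]],
    [[0,0,0],[0,-8.3,0]],
    [[0,0,0],[0,-8.3,0]],
    [[0,0,0],[0,-8.3,0]],
    [[0,0,0],[0,-8.3,0]],
    [[0,0,0],[0,-8.3,0]],
    [[0,0,0],[0,-8.3,0]],
    [[0,0,0],[0,-8.3,0]],
    [[0,0,0],[0,-8.3,0]],
    [[0,0,0],[0,0,0]],
  ],
  fingers=0.7,
)

```text
time_s: 24.75
tool_pos: [0.5833, -0.2747, 0.2064]
ee_rot: [0.534, -0.533, -0.464, 0.465]
force: [0.3, 0.0, 0.6]
opening: 0.849
```

Run:
```python
from mv import *
plan(np.pi/2-.137,[.6705,-.0015,.14],[.6705,-.0015,.027])
from loc import *
for n in("side","top"):
    p=vision.capture(n); cv2.imwrite(f"pics/{n}7.png",p["color"][:,:,::-1])
```

```text
t 24.75 pos [ 0.5833 -0.2747  0.2064] open 0.849 F [0.3 0.  0.6] jaw yaw 82.08
turn [-0.1  -0.07  0.04]
to [ 0.6705 -0.0015  0.14  ] shift cm [28.25  6.64 -4.91]
to [ 0.6705 -0.0015  0.027 ] shift cm [ 0.  11.3  0. ]
```

View pics/side7.png

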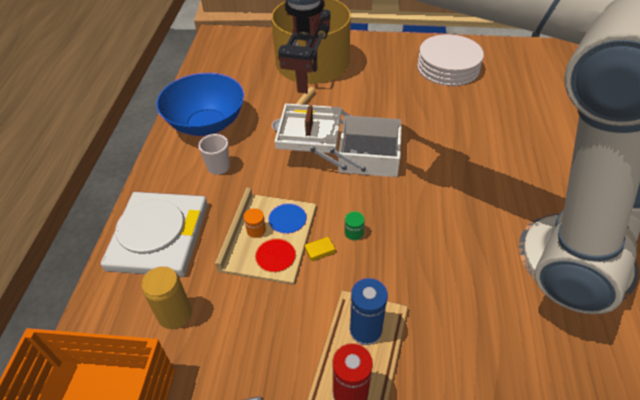

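View pics/top7.png

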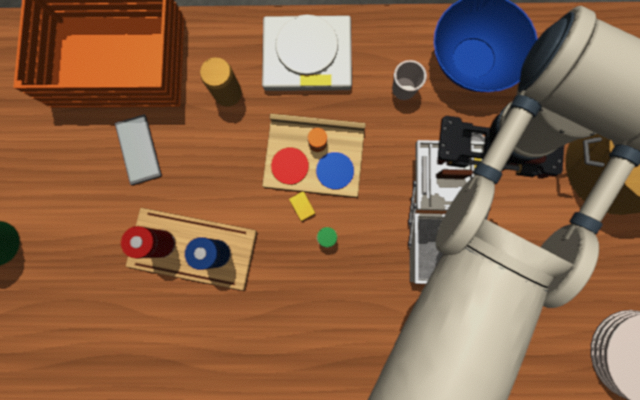

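Call:
servo_tool(
  rows=[
    [[1.5,0,-0.2],[0,0,0]],
    [[3,0.2,-0.5],[0,0,0]],
    [[3.5,0.5,-0.6],[0,0,0]],
    [[3.5,0.5,-0.6],[0,0,0]],
    [[3.5,0.5,-0.6],[0,0,0]],
    [[3.5,0.5,-0.6],[0,0,0]],
    [[3.5,1,-0.6],[0,0,0]],
    [[3,1,-0.6],[0,0,0]],
    [[2,1,-0.4],[0,0,0]],
    [[1.2,1,-0.2],[0,0,0]],
    [[0,0.4,0],[0,0,0]],
    [[0,0,0],[0,0,0]],
  ],
)

```text
time_s: 26.05
tool_pos: [0.6708, -0.0031, 0.1407]
ee_rot: [0.534, -0.534, -0.463, 0.464]
force: [0.4, 0.2, -0.4]
opening: 0.85
```

Call:
servo_tool(
  rows=[
    [[0,0,0],[0,0,0]],
    [[0,0,0],[0,0,0]],
  ],
)

```text
time_s: 26.25
tool_pos: [0.6715, -0.0037, 0.1428]
ee_rot: [-0.534, 0.534, 0.464, -0.463]
force: [-1.1, 0.1, -0.4]
opening: 0.846
```

Run:
```python
from mv import *
plan(np.pi/2-.137,[.6705,-.0015,.14],[.6705,-.0015,.027])
```

```text
t 26.25 pos [ 0.6715 -0.0037  0.1428] open 0.846 F [-1.1  0.1 -0.4] jaw yaw 81.91
turn [ 0.08 -0.24 -0.01]
to [ 0.6705 -0.0015  0.14  ] shift cm [0.2  0.28 0.13]
to [ 0.6705 -0.0015  0.027 ] shift cm [ 0.  11.3  0. ]
```

Call:
servo_tool(
  rows=[
    [[0.2,1,0.1],[0,0,0]],
    [[0,2.5,0],[0,0,0]],
    [[0,2.5,0],[0,0,0]],
    [[0,2.5,0],[0,0,0]],
    [[0,1.6,0],[0,0,0]],
    [[0,0.9,0],[0,0,0]],
    [[0,0.5,0],[0,0,0]],
    [[0,0,0],[0,0,0]],
    [[0,0,0],[0,0,0]],
  ],
)

```text
time_s: 27.15
tool_pos: [0.6714, -0.0003, 0.0282]
ee_rot: [-0.533, 0.534, 0.464, -0.463]
force: [0.4, -0.2, 0.6]
opening: 0.851
```

Run:
```python
from mv import *
plan(np.pi/2-.137,[.6705,-.0015,.027])
from loc import *
s=vision.capture("side"); overlay(s,[],(190,130,180,140),"s8.png",4)
```

```text
t 27.15 pos [ 6.714e-01 -3.000e-04  2.820e-02] open 0.851 F [ 0.4 -0.2  0.6] jaw yaw 82.01
turn [ 0.12 -0.14  0.01]
to [ 0.6705 -0.0015  0.027 ] shift cm [-0.13  0.12  0.07]
```

View pics/s8.png

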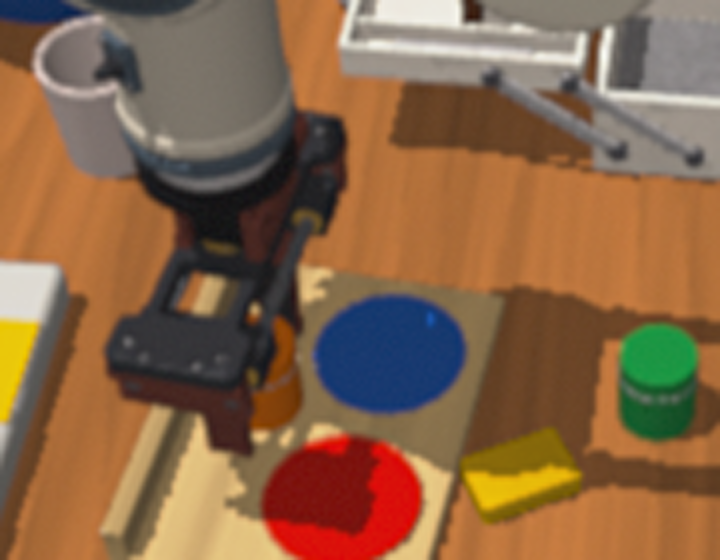

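Call:
servo_tool(
  rows=[
    [[-0.1,0,0],[0,0,0]],
    [[0,0,0],[0,0,0]],
    [[0,0,0],[0,0,0]],
    [[0,0,0],[0,0,0]],
    [[0,0,0],[0,0,0]],
    [[0,0,0],[0,0,0]],
    [[0,0,0],[0,0,0]],
  ],
  fingers=-1,
)

```text
time_s: 27.9
tool_pos: [0.6706, -0.0014, 0.027]
ee_rot: [-0.534, 0.534, 0.464, -0.464]
force: [-0.5, -0.7, 1.1]
opening: 0.472
```

Run:
```python
from mv import *
plan(np.pi/2-.137,[.6705,-.0015,.027])
```

```text
t 27.9 pos [ 0.6706 -0.0014  0.027 ] open 0.472 F [-0.5 -0.7  1.1] jaw yaw 82.01
turn [ 0.01 -0.14 -0.01]
to [ 0.6705 -0.0015  0.027 ] shift cm [-0.01 -0.    0.  ]
```

Call:
servo_tool(
  rows=[
    [[0,-0.7,0],[0,0,0]],
    [[0,-2,0],[0,0,0]],
    [[0,-3,0],[0,0,0]],
    [[0,-3,0],[0,0,0]],
    [[0,-3,0],[0,0,0]],
    [[0,-2.5,0],[0,0,0]],
    [[0,-1,0],[0,0,0]],
    [[0,0,0],[0,-6.5,0]],
    [[0,0,0],[0,0,0]],
  ],
)

```text
time_s: 28.8
tool_pos: [0.6704, -0.0011, 0.1784]
ee_rot: [0.506, -0.506, -0.494, 0.494]
force: [-0.5, 0.7, -1.9]
opening: 0.47
```

Run:
```python
from mv import *
plan(np.pi/2-.029,[.438,-.2705,.17],[.438,-.2705,.0205])
```

```text
t 28.8 pos [ 0.6704 -0.0011  0.1784] open 0.47 F [-0.5  0.7 -1.9] jaw yaw 88.58
turn [-0.03  0.24  0.01]
to [ 0.438  -0.2705  0.17  ] shift cm [-27.6    0.84  22.45]
to [ 0.438  -0.2705  0.0205] shift cm [ 0.   14.95 -0.  ]
```

Call:
servo_tool(
  rows=[
    [[-1.2,0,1],[0,0,0]],
    [[-2.5,0,2],[0,0,0]],
    [[-3,0,2.5],[0,0,0]],
    [[-3,0,2.5],[0,0,0]],
    [[-3,0,2.5],[0,0,0]],
    [[-3,0,2.5],[0,0,0]],
    [[-3,0,2.5],[0,0,0]],
    [[-3,0,2.5],[0,0,0]],
    [[-3,0,2.4],[0,0,0]],
    [[-2,0,1.5],[0,0,0]],
    [[-0.9,0,0.5],[0,0,0]],
    [[0,0,0],[0,0,0]],
  ],
)

```text
time_s: 30.0
tool_pos: [0.4388, -0.2719, 0.178]
ee_rot: [0.508, -0.507, -0.493, 0.493]
force: [-1.0, 0.7, -0.7]
opening: 0.472
```

Call:
servo_tool(
  rows=[
    [[0,0,0],[0,0,0]],
    [[0,0,0],[0,0,0]],
  ],
)

```text
time_s: 30.2
tool_pos: [0.4401, -0.2703, 0.1785]
ee_rot: [0.506, -0.506, -0.494, 0.494]
force: [-0.1, -0.2, -0.5]
opening: 0.473
```

Run:
```python
from mv import *
plan(np.pi/2-.029,[.438,-.2705,.0205])
```

```text
t 30.2 pos [ 0.4401 -0.2703  0.1785] open 0.473 F [-0.1 -0.2 -0.5] jaw yaw 88.57
turn [-0.01  0.23  0.04]
to [ 0.438  -0.2705  0.0205] shift cm [-0.02 15.8   0.21]
```

Call:
servo_tool(
  rows=[
    [[0,1.5,0.2],[0,0,0]],
    [[0,2.8,0],[0,0,0]],
    [[0,3,0],[0,0,0]],
    [[0,3,0],[0,0,0]],
    [[0,2.5,0],[0,0,0]],
    [[0,1.2,0],[0,0,0]],
    [[0,0.7,0],[0,0,0]],
    [[0,0.4,0],[0,0,0]],
    [[0,0.3,0],[0,0,0]],
    [[0,0.2,0],[0,0,0]],
    [[0,0.1,0],[0,0,0]],
    [[0,0,0],[0,0,0]],
  ],
)

```text
time_s: 31.4
tool_pos: [0.4376, -0.2715, 0.0223]
ee_rot: [-0.506, 0.507, 0.493, -0.493]
force: [-0.7, -0.9, -0.5]
opening: 0.474
```

Run:
```python
from mv import *
plan(np.pi/2-.029,[.438,-.2705,.0205])
from loc import *
s=vision.capture("side"); overlay(s,[],(280,50,180,140),"s9.png",4)
```

```text
t 31.4 pos [ 0.4376 -0.2715  0.0223] open 0.474 F [-0.7 -0.9 -0.5] jaw yaw 88.5
turn [ 0.03  0.16 -0.02]
to [ 0.438  -0.2705  0.0205] shift cm [ 0.1   0.18 -0.04]
```

View pics/s9.png

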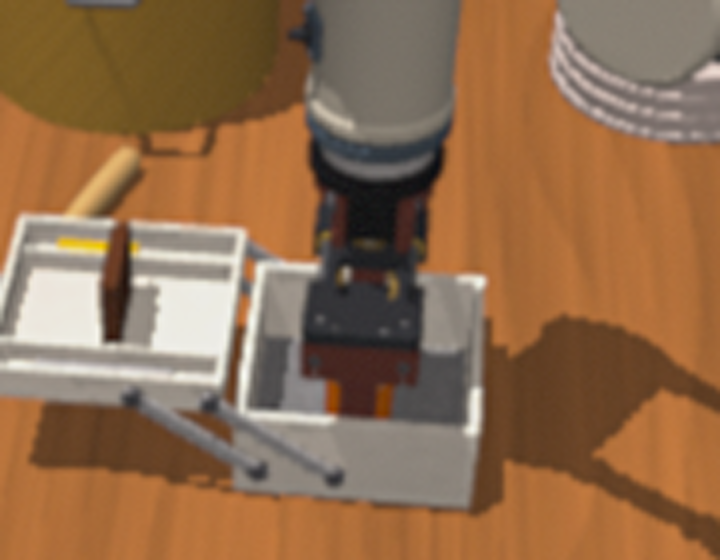

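Down the last 2 mm, then release with a partial opening and rise.

Call:
servo_tool(
  rows=[
    [[0,0.1,0],[0,0,0]],
    [[0,0.1,0],[0,0,0]],
    [[0,0,0],[0,0,0]],
  ],
)

```text
time_s: 31.75
tool_pos: [0.4375, -0.2714, 0.0199]
ee_rot: [-0.506, 0.507, 0.493, -0.493]
force: [0.9, -1.1, -0.0]
opening: 0.474
```

Call:
servo_tool(
  rows=[
    [[0,0,0],[0,0,0]],
    [[0,0,0],[0,0,0]],
    [[0,0,0],[0,0,0]],
    [[0,0,0],[0,0,0]],
    [[0,-1,0],[0,0,0]],
    [[0,-2,0],[0,0,0]],
    [[0,-3,0],[0,0,0]],
    [[0,-3,0],[0,0,0]],
    [[0,-3,0],[0,0,0]],
    [[0,-3,0],[0,0,0]],
    [[0,-2,0],[0,0,0]],
    [[0,-1,0],[0,0,0]],
  ],
  fingers=0.4,
)

```text
time_s: 32.95
tool_pos: [0.438, -0.2717, 0.2033]
ee_rot: [-0.505, 0.508, 0.494, -0.493]
force: [-0.5, -0.1, 0.3]
opening: 0.702
```

Call:
servo_tool(
  rows=[
    [[0,0,0],[0,8.2,0]],
    [[0,0,0],[0,8.2,0]],
    [[0,0,0],[0,8.2,0]],
    [[0,0,0],[0,8.2,0]],
    [[0,0,0],[0,8.2,0]],
    [[0,0,0],[0,8.2,0]],
    [[0,0,0],[0,8.2,0]],
    [[0,0,0],[0,8.2,0]],
    [[0,0,0],[0,8.2,0]],
    [[0,0,0],[0,8.2,0]],
    [[0,0,0],[0,8,0]],
    [[0,0,0],[0,0,0]],
  ],
  fingers=0,
)

```text
time_s: 34.15
tool_pos: [0.4372, -0.2711, 0.1994]
ee_rot: [0.707, -0.707, 0.01, -0.009]
force: [0.4, 0.6, 0.2]
opening: 0.503
```

Run:
```python
from mv import *
plan(-.029,[.5835,-.2745,.2],[.5835,-.2745,.091])
from loc import *
for n in("side","top"):
    p=vision.capture(n); cv2.imwrite(f"pics/{n}10.png",p["color"][:,:,::-1])
    if n=="side": overlay(p,[],(260,50,180,140),"s10.png",4)
```

```text
t 34.15 pos [ 0.4372 -0.2711  0.1994] open 0.503 F [0.4 0.6 0.2] jaw yaw -1.56
turn [-0.03  0.1  -0.05]
to [ 0.5835 -0.2745  0.2   ] shift cm [14.64 -0.06  0.09]
to [ 0.5835 -0.2745  0.091 ] shift cm [ 0.  10.9  0. ]
```

View pics/s10.png

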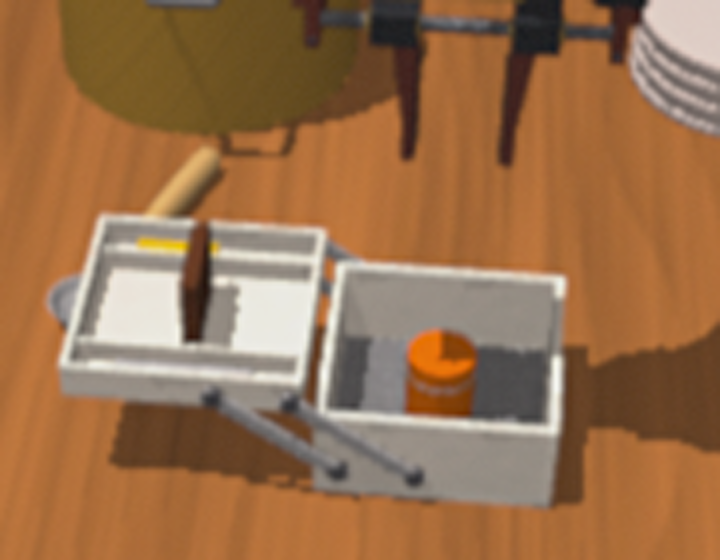

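Call:
servo_tool(
  rows=[
    [[1.5,0,0],[0,0,0]],
    [[3,0,0],[0,0,0]],
    [[3,0,0],[0,0,0]],
    [[3,0,0],[0,0,0]],
    [[3,0,0],[0,0,0]],
    [[1.2,0,0],[0,0,0]],
    [[0,0,0],[0,0,0]],
    [[0,0,0],[0,0,0]],
  ],
)

```text
time_s: 35.05
tool_pos: [0.584, -0.275, 0.1994]
ee_rot: [0.707, -0.707, 0.009, -0.008]
force: [-0.6, -0.2, -0.9]
opening: 0.499
```

Call:
servo_tool(
  rows=[
    [[0,1.5,0],[0,0,0]],
    [[0,2.5,0],[0,0,0]],
    [[0,2.5,0],[0,0,0]],
    [[0,1.7,0],[0,0,0]],
    [[0,1,0],[0,0,0]],
    [[0,0.6,0],[0,0,0]],
    [[0,0.4,0],[0,0,0]],
    [[0,0,0],[0,0,0]],
    [[0,0,0],[0,0,0]],
  ],
)

```text
time_s: 35.95
tool_pos: [0.5848, -0.2753, 0.0989]
ee_rot: [-0.707, 0.707, -0.009, 0.01]
force: [-0.0, 0.1, 0.6]
opening: 0.499
```

Run:
```python
from mv import *
plan(-.029,[.584,-.2745,.091])
from loc import *
s=vision.capture("side"); overlay(s,[],(260,50,180,140),"s11.png",4)
```

```text
t 35.95 pos [ 0.5848 -0.2753  0.0989] open 0.499 F [-0.   0.1  0.6] jaw yaw -1.49
turn [0.04 0.17 0.08]
to [ 0.584  -0.2745  0.091 ] shift cm [-0.08  0.79  0.08]
```

View pics/s11.png

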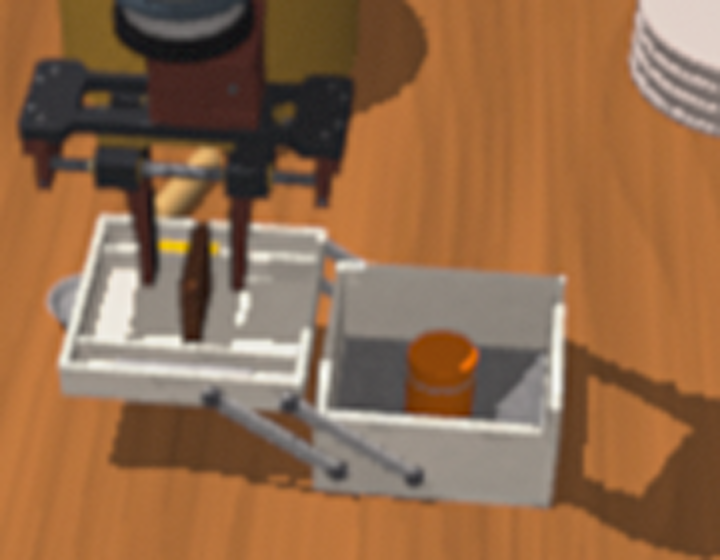

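Call:
servo_tool(
  rows=[
    [[0,0.4,0],[0,0,0]],
    [[0,0.3,0],[0,0,0]],
    [[0,0,0],[0,0,0]],
  ],
)

```text
time_s: 36.3
tool_pos: [0.5841, -0.2749, 0.0901]
ee_rot: [0.707, -0.707, 0.01, -0.009]
force: [-0.1, 0.3, 0.4]
opening: 0.499
```

Call:
servo_tool(
  rows=[
    [[0,0,0],[0,0,0]],
    [[0,0,0],[0,0,0]],
    [[0,0,0],[0,0,0]],
    [[0,0,0],[0,0,0]],
    [[0,0,0],[0,0,0]],
    [[0,0,0],[0,0,0]],
  ],
  fingers=-1,
)

```text
time_s: 36.9
tool_pos: [0.5845, -0.2751, 0.091]
ee_rot: [-0.707, 0.707, -0.009, 0.009]
force: [1.9, 0.1, -0.1]
opening: 0.134
```

Call:
servo_tool(
  rows=[
    [[-0.56,-0.66,0],[0,0,0]],
    [[-0.56,-0.66,0],[0,0,0]],
    [[-1.35,-1.07,0],[0,0,0]],
    [[-1.53,-0.8,0],[0,0,0]],
    [[-1.65,-0.49,0],[0,0,0]],
    [[-1.72,-0.17,0],[0,0,0]],
    [[0,0,0],[0,0,0]],
    [[0,0,0],[0,0,0]],
  ],
)

```text
time_s: 37.7
tool_pos: [0.5103, -0.273, 0.1293]
ee_rot: [0.707, -0.707, 0.01, -0.009]
force: [-1.0, 1.6, -0.9]
opening: 0.137
```

Run:
```python
from mv import *
plan(-.029,[.437,-.2705,.09])
```

```text
t 37.7 pos [ 0.5103 -0.273   0.1293] open 0.137 F [-1.   1.6 -0.9] jaw yaw -1.52
turn [-0.03  0.15 -0.04]
to [ 0.437  -0.2705  0.09  ] shift cm [-7.34  3.93  0.03]
```

Call:
servo_tool(
  rows=[
    [[-1.72,0.17,0],[0,0,0]],
    [[-1.65,0.49,0],[0,0,0]],
    [[-1.53,0.8,0],[0,0,0]],
    [[-1.35,1.07,0],[0,0,0]],
    [[-0.55,0.6,0],[0,0,0]],
    [[-0.5,0.65,0],[0,0,0]],
    [[0,0,0],[0,0,0]],
    [[0,0,0],[0,0,0]],
  ],
)

```text
time_s: 38.5
tool_pos: [0.4372, -0.2708, 0.091]
ee_rot: [0.708, -0.707, 0.01, -0.008]
force: [-3.9, 4.9, 0.8]
opening: 0.137
```

Run:
```python
from mv import *
plan(-.029,[.437,-.2705,.09])
```

```text
t 38.5 pos [ 0.4372 -0.2708  0.091 ] open 0.137 F [-3.9  4.9  0.8] jaw yaw -1.49
turn [-0.07  0.17 -0.12]
to [ 0.437  -0.2705  0.09  ] shift cm [-0.02  0.1   0.03]
```

Tray is down. Release, rise, and look.

Call:
servo_tool(
  rows=[
    [[0,0,0],[0,0,0]],
    [[0,0,0],[0,0,0]],
    [[0,0,0],[0,0,0]],
    [[0,0,0],[0,0,0]],
    [[0,-1,0],[0,0,0]],
    [[0,-2.5,0],[0,0,0]],
    [[0,-3,0],[0,0,0]],
    [[0,-3,0],[0,0,0]],
    [[0,-1.5,0],[0,0,0]],
    [[0,0,0],[0,4.5,0]],
    [[0,0,0],[0,4.5,0]],
  ],
  fingers=0,
)

```text
time_s: 39.6
tool_pos: [0.438, -0.2715, 0.2025]
ee_rot: [-0.704, 0.704, -0.065, 0.066]
force: [-0.7, 0.4, -0.7]
opening: 0.501
```

Run:
```python
from mv import *
from loc import *
P=pics2()
overlay(P[0],[(box(.438,-.27,-.029,.14,.14,.062,.084),(0,255,255))],(280,50,180,140),"s12.png",4)
for n,y,x in(("canister_red",.332,.4514),("canister_blue",.214,.429)):
    for i,p in enumerate(P):
        m=get(p,n)
        if m is not None: r=fit(lambda v:cyl(v[0],v[1],.016,.144,.03),[x,y],[p],[m],[.02,.02]); print(n,i,r[0].round(4),round(r[1],3))
for n,x0 in(("mat_red",[.62,.06]),("mat_blue",[.61,-.04])):
    for i,p in enumerate(P):
        m=get(p,n)
        if m is not None: r=fit(lambda v:cyl(v[0],v[1],.012,.016,.042),x0,[p],[m],[.02,.02]); print(n,i,r[0].round(4),round(r[1],3))
# ellipse fit
for i,p in enumerate(P):
    lab=p["color"].astype(int); x,y,w,h=[(225,190,90,95),(260,110,110,90)][i]
    sub=lab[y:y+h,x:x+w]
    for n,c,o in(("red",0,(1,2)),("blue",2,(0,))):
        sc=(sub[...,c]-np.max(sub[...,list(o)],-1)) if n=="blue" else sub[...,0]-sub[...,1]
        m=(sc>(40 if n=="blue" else 110)).astype(np.uint8)
        k,l,st,ce=cv2.connectedComponentsWithStats(m); j=1+np.argmax(st[1:,4])
        cn=max(cv2.findContours((l==j).astype(np.uint8),cv2.RETR_EXTERNAL,cv2.CHAIN_APPROX_NONE)[0],key=len)
        e=cv2.fitEllipse(cv2.convexHull(cn)); u=np.array(e[0])+[x,y]; print(n,i,np.round(e[0],1),np.round(e[1],1),st[j,4],at_z(p,u,.016).round(4),"cent",at_z(p,ce[j]+[x,y],.016).round(4))
plan(-.187,[.4505,.3327,.2])
```

```text
canister_red [(0.71, [352.0, 371.0, 43.0, 58.0])]
canister_red 0 [0.4498 0.3338] 0.043
canister_red [(0.8, [148.0, 243.0, 56.0, 35.0])]
canister_red 1 [0.4485 0.3333] 0.078
canister_blue [(0.82, [369.0, 314.0, 38.0, 68.0])]
canister_blue 0 [0.4289 0.2111] 0.061
canister_blue [(0.85, [206.0, 252.0, 47.0, 33.0]), (0.61, [149.0, 243.0, 56.0, 36.0])]
canister_blue 1 [0.4279 0.2141] 0.072
mat_red []
mat_red []
mat_blue [(0.61, [288.0, 218.0, 41.0, 30.0])]
mat_blue 0 [ 0.6102 -0.0427] 0.135
mat_blue [(0.61, [333.0, 172.0, 36.0, 36.0])]
mat_blue 1 [ 0.6082 -0.0388] 0.097
red 0 [49.9 64.8] [32.1 39.5] 1012 [0.6199 0.0609 0.016 ] cent [0.6198 0.061  0.016 ]
blue 0 [62.1 28. ] [28.8 37.4] 858 [ 0.6088 -0.0381  0.016 ] cent [ 0.6088 -0.0381  0.016 ]
red 1 [29.4 55.5] [36.  36.5] 1041 [0.6193 0.0595 0.016 ] cent [0.6193 0.0594 0.016 ]
blue 1 [74.7 60.2] [36.3 37. ] 1068 [ 0.6083 -0.0398  0.016 ] cent [ 0.6083 -0.0399  0.016 ]
t 40.1 pos [ 0.4377 -0.2713  0.2015] open 0.501 F [-0.1 -0.5 -0.4] jaw yaw -10.46
turn [-0.    0.25 -0.01]
to [0.4505 0.3327 0.2   ] shift cm [-9.97  0.15 59.58]
```

View pics/s12.png

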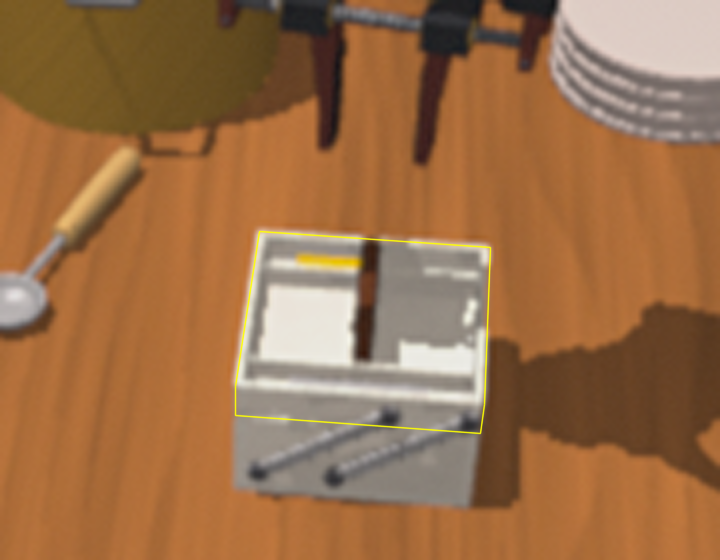

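Run:
```python
from mv import *
plan(-.187,[.429,.214,.2])
```

```text
t 40.1 pos [ 0.4377 -0.2713  0.2015] open 0.501 F [-0.1 -0.5 -0.4] jaw yaw -10.46
turn [-0.    0.25 -0.01]
to [0.429 0.214 0.2  ] shift cm [-9.87  0.15 47.52]
```

Call:
servo_tool(
  rows=[
    [[-0.5,0,2.5],[0,0.2,0]],
    [[-0.9,0,4.2],[0,0,0]],
    [[-0.9,0,4.2],[0,0,0]],
    [[-0.9,0,4.2],[0,0,0]],
    [[-0.9,0,4.2],[0,0,0]],
    [[-0.9,0,4.2],[0,0,0]],
    [[-0.9,0,4.2],[0,0,0]],
    [[-0.9,0,4.2],[0,0,0]],
    [[-0.9,0,4.2],[0,0,0]],
    [[-0.9,0,4.2],[0,0,0]],
    [[-0.9,0,4.2],[0,0,0]],
    [[-0.4,0,2.6],[0,0,0]],
  ],
  fingers=1,
)

```text
time_s: 41.3
tool_pos: [0.427, 0.2126, 0.2015]
ee_rot: [0.704, -0.704, 0.065, -0.065]
force: [0.0, 0.0, 0.1]
opening: 1.003
```

Call:
servo_tool(
  rows=[
    [[0,0,0],[0,0,0]],
    [[0,0,0],[0,0,0]],
    [[0,0,0],[0,0,0]],
  ],
)

```text
time_s: 41.6
tool_pos: [0.4278, 0.2089, 0.2016]
ee_rot: [-0.704, 0.704, -0.066, 0.066]
force: [0.0, 0.5, 0.4]
opening: 1.001
```

Run:
```python
from mv import *
plan(-.187,[.429,.214,.2],[.429,.214,.092])
```

```text
t 41.6 pos [0.4278 0.2089 0.2016] open 1.001 F [0.  0.5 0.4] jaw yaw -10.74
turn [ 0.03 -0.03  0.01]
to [0.429 0.214 0.2  ] shift cm [0.02 0.16 0.52]
to [0.429 0.214 0.092] shift cm [ 0.  10.8  0. ]
```

Call:
servo_tool(
  rows=[
    [[0,1,0.5],[0,0,0]],
    [[0,2.5,0],[0,0,0]],
    [[0,2.5,0],[0,0,0]],
    [[0,2.5,0],[0,0,0]],
    [[0,1.6,0],[0,0,0]],
    [[0,0.6,0],[0,0,0]],
    [[0,0.2,0],[0,0,0]],
    [[0,0,0],[0,0,0]],
    [[0,0,0],[0,0,0]],
  ],
)

```text
time_s: 42.5
tool_pos: [0.4293, 0.2151, 0.0939]
ee_rot: [0.704, -0.704, 0.065, -0.067]
force: [-0.3, -0.0, -0.2]
opening: 0.999
```

Call:
servo_tool(
  rows=[
    [[0,0,0],[0,0,0]],
    [[0,0,0],[0,0,0]],
    [[0,0,0],[0,0,0]],
    [[0,0,0],[0,0,0]],
    [[0,0,0],[0,0,0]],
    [[0,0,0],[0,0,0]],
  ],
  fingers=-1,
)

```text
time_s: 43.1
tool_pos: [0.4287, 0.2149, 0.0927]
ee_rot: [0.704, -0.704, 0.066, -0.066]
force: [0.4, 0.9, 1.8]
opening: 0.689
```

Call:
servo_tool(
  rows=[
    [[0,-0.5,0],[0,0,0]],
    [[0,-1.5,0],[0,0,0]],
    [[0,-2.5,0],[0,0,0]],
    [[0,-2.5,0],[0,0,0]],
    [[0,-2,0],[0,0,0]],
    [[0,-1,0],[0,0,0]],
    [[0,0,0],[0,-2.8,0]],
    [[0,0,0],[0,0,0]],
  ],
)

```text
time_s: 43.9
tool_pos: [0.4286, 0.2148, 0.1927]
ee_rot: [-0.705, 0.705, -0.049, 0.048]
force: [0.9, 0.4, -4.3]
opening: 0.69
```

Run:
```python
from mv import *
plan(-.137,[.6092,-.0395,.19],[.6092,-.0395,.097])
```

```text
t 43.9 pos [0.4286 0.2148 0.1927] open 0.69 F [ 0.9  0.4 -4.3] jaw yaw -7.86
turn [ 0.01 -0.01 -0.01]
to [ 0.6092 -0.0395  0.19  ] shift cm [ 21.36   0.27 -22.72]
to [ 0.6092 -0.0395  0.097 ] shift cm [0.  9.3 0. ]
```

Call:
servo_tool(
  rows=[
    [[1,0,-1],[0,0,0]],
    [[2,0,-2.1],[0,0,0]],
    [[2.4,0,-2.6],[0,0,0]],
    [[2.4,0,-2.6],[0,0,0]],
    [[2.4,0,-2.6],[0,0,0]],
    [[2.4,0,-2.6],[0,0,0]],
    [[2.4,0,-2.6],[0,0,0]],
    [[2.4,0,-2.6],[0,0,0]],
    [[2.4,0,-2.5],[0,0,0]],
    [[1.6,0,-1.5],[0,0,0]],
    [[0,0,0],[0,0,0]],
    [[0,0,0],[0,0,0]],
  ],
)

```text
time_s: 45.1
tool_pos: [0.6092, -0.0404, 0.1912]
ee_rot: [0.705, -0.705, 0.05, -0.048]
force: [0.2, -0.4, -4.7]
opening: 0.688
```

Run:
```python
from mv import *
plan(-.137,[.6092,-.0395,.19],[.6092,-.0395,.097])
```

```text
t 45.1 pos [ 0.6092 -0.0404  0.1912] open 0.688 F [ 0.2 -0.4 -4.7] jaw yaw -8.01
turn [-0.   -0.16 -0.14]
to [ 0.6092 -0.0395  0.19  ] shift cm [-0.01  0.12  0.09]
to [ 0.6092 -0.0395  0.097 ] shift cm [0.  9.3 0. ]
```

Call:
servo_tool(
  rows=[
    [[0,1.5,0],[0,0,0]],
    [[0,2.5,0],[0,0,0]],
    [[0,2.5,0],[0,0,0]],
    [[0,1.6,0],[0,0,0]],
    [[0,0.8,0],[0,0,0]],
    [[0,0.4,0],[0,0,0]],
    [[0,0,0],[0,0,0]],
    [[0,0,0],[0,0,0]],
  ],
)

```text
time_s: 45.9
tool_pos: [0.6101, -0.0394, 0.101]
ee_rot: [-0.705, 0.705, -0.048, 0.049]
force: [0.6, -1.1, -4.1]
opening: 0.688
```

Run:
```python
from mv import *
plan(-.137,[.6092,-.0395,.0925])
```

```text
t 45.9 pos [ 0.6101 -0.0394  0.101 ] open 0.688 F [ 0.6 -1.1 -4.1] jaw yaw -7.88
turn [-0.   -0.03  0.12]
to [ 0.6092 -0.0395  0.0925] shift cm [-0.08  0.85 -0.02]
```

Call:
servo_tool(
  rows=[
    [[-0.1,0.3,0],[0,0,0]],
    [[0,0.2,0],[0,0,0]],
    [[0,0.2,0],[0,0,0]],
    [[0,0.1,0],[0,0,0]],
    [[0,0.1,0],[0,0,0]],
    [[0,0,0],[0,0,0]],
    [[0,0,0],[0,0,0]],
  ],
)

```text
time_s: 46.6
tool_pos: [0.6086, -0.0393, 0.0927]
ee_rot: [-0.705, 0.705, -0.048, 0.049]
force: [-3.4, 0.3, 5.6]
opening: 0.687
```

Run:
```python
from mv import *
plan(-.137,[.6092,-.0395,.0925])
```

```text
t 46.6 pos [ 0.6086 -0.0393  0.0927] open 0.687 F [-3.4  0.3  5.6] jaw yaw -7.89
turn [ 0.   -0.04  0.09]
to [ 0.6092 -0.0395  0.0925] shift cm [ 0.06  0.02 -0.01]
```

Seated (force up by ~10 N). Release, rise, look.

Call:
servo_tool(
  rows=[
    [[0,0,0],[0,0,0]],
    [[0,0,0],[0,0,0]],
    [[0,0,0],[0,0,0]],
    [[0,0,0],[0,0,0]],
    [[0,-1.5,0],[0,0,0]],
    [[0,-2.5,0],[0,0,0]],
    [[0,-2.5,0],[0,0,0]],
    [[0,-2.5,0],[0,0,0]],
    [[0,-1.5,0],[0,0,0]],
    [[0,0,0],[0,2.8,0]],
    [[0,0,0],[0,0,0]],
  ],
  fingers=1,
)

```text
time_s: 47.7
tool_pos: [0.6087, -0.0393, 0.1966]
ee_rot: [-0.704, 0.704, -0.066, 0.067]
force: [0.7, 0.5, -0.8]
opening: 1.0
```

Run:
```python
from mv import *
plan(-.187,[.450,.3327,.2])
```

```text
t 47.7 pos [ 0.6087 -0.0393  0.1966] open 1.0 F [ 0.7  0.5 -0.8] jaw yaw -10.72
turn [-0.01 -0.    0.08]
to [0.45   0.3327 0.2   ] shift cm [-22.51  -0.34  33.6 ]
```

Call:
servo_tool(
  rows=[
    [[-1.3,0,2],[0,0,0]],
    [[-2.3,0,3.4],[0,0,0]],
    [[-2.3,0,3.4],[0,0,0]],
    [[-2.3,0,3.4],[0,0,0]],
    [[-2.3,0,3.4],[0,0,0]],
    [[-2.3,0,3.4],[0,0,0]],
    [[-2.3,0,3.4],[0,0,0]],
    [[-2.3,0,3.4],[0,0,0]],
    [[-2.3,0,3.4],[0,0,0]],
    [[-1.8,0,2.8],[0,0,0]],
    [[-1,0,1.6],[0,0,0]],
    [[0,0,0],[0,0,0]],
  ],
)

```text
time_s: 48.9
tool_pos: [0.4482, 0.3346, 0.1947]
ee_rot: [-0.704, 0.704, -0.065, 0.064]
force: [-0.2, -0.6, -0.4]
opening: 1.002
```

Call:
servo_tool(
  rows=[
    [[0,0,0],[0,0,0]],
    [[0,0,0],[0,0,0]],
  ],
)

```text
time_s: 49.1
tool_pos: [0.4501, 0.3317, 0.1953]
ee_rot: [-0.704, 0.704, -0.066, 0.066]
force: [-0.1, 0.4, 0.8]
opening: 1.003
```

Run:
```python
from mv import *
plan(-.187,[.450,.3327,.2],[.450,.3327,.0925])
from loc import *
P=pics2(); s,t=P
G=(0,255,0);Y=(0,255,255)
md=[(cyl(.6085,-.039,.016,.144,.0303),G),(cyl(.6085,-.039,.016,.016,.042),Y),(cyl(.6085,-.039,.146,.146,.011),Y)]
overlay(t,md,(250,100,130,110),"o_t13.png",5)
for i,p in enumerate(P):
    m=get(p,"canister_blue")
    if m is not None: r=fit(lambda v:cyl(v[0],v[1],.016,.144,.03),[.61,-.04],[p],[m],[.02,.02]); print(i,r[0].round(4),round(r[1],3))
```

```text
t 49.1 pos [0.4501 0.3317 0.1953] open 1.003 F [-0.1  0.4  0.8] jaw yaw -10.73
turn [ 0.04 -0.01 -0.01]
to [0.45   0.3327 0.2   ] shift cm [-0.02 -0.47  0.1 ]
to [0.45   0.3327 0.0925] shift cm [ 0.   10.75  0.  ]
canister_blue [(0.63, [284.0, 196.0, 29.0, 63.0])]
0 [ 0.6097 -0.0422] 0.073
canister_blue [(0.86, [336.0, 162.0, 30.0, 43.0])]
1 [ 0.608  -0.0394] 0.083
```

View pics/o_t13.png

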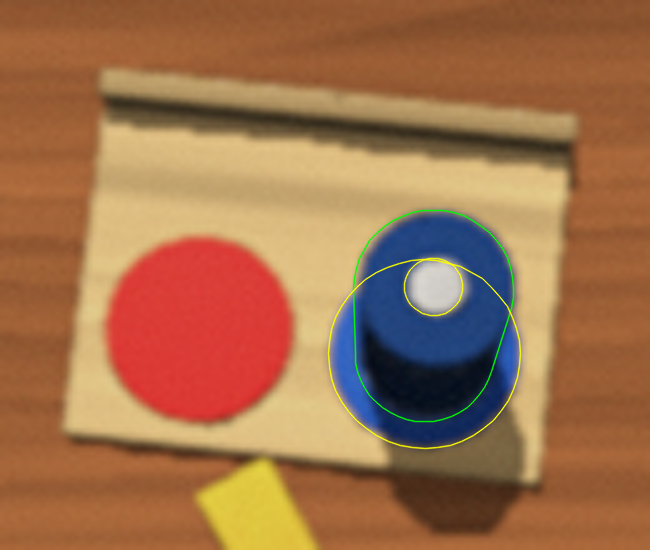

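Call:
servo_tool(
  rows=[
    [[0,1,0.1],[0,0,0]],
    [[0,2.5,0],[0,0,0]],
    [[0,2.5,0],[0,0,0]],
    [[0,2.2,0],[0,0,0]],
    [[0,1.2,0],[0,0,0]],
    [[0,0.6,0],[0,0,0]],
    [[0,0.3,0],[0,0,0]],
    [[0,0,0],[0,0,0]],
    [[0,0,0],[0,0,0]],
  ],
)

```text
time_s: 50.2
tool_pos: [0.4504, 0.3339, 0.0937]
ee_rot: [0.704, -0.704, 0.065, -0.066]
force: [-0.1, -0.2, -0.5]
opening: 1.001
```

Call:
servo_tool(
  rows=[
    [[0,0,0],[0,0,0]],
    [[0,0,0],[0,0,0]],
    [[0,0,0],[0,0,0]],
    [[0,0,0],[0,0,0]],
    [[0,0,0],[0,0,0]],
    [[0,0,0],[0,0,0]],
  ],
  fingers=-1,
)

```text
time_s: 50.8
tool_pos: [0.4498, 0.3337, 0.0928]
ee_rot: [0.704, -0.704, 0.066, -0.066]
force: [-0.3, -0.8, 1.3]
opening: 0.689
```

Call:
servo_tool(
  rows=[
    [[0,-0.5,0],[0,0,0]],
    [[0,-1.5,0],[0,0,0]],
    [[0,-2.5,0],[0,0,0]],
    [[0,-2.5,0],[0,0,0]],
    [[0,-2,0],[0,0,0]],
    [[0,-1,0],[0,0,0]],
    [[0,0,0],[0,-2.8,0]],
    [[0,0,0],[0,0,0]],
  ],
)

```text
time_s: 51.6
tool_pos: [0.4499, 0.3336, 0.1927]
ee_rot: [-0.705, 0.705, -0.049, 0.048]
force: [0.5, -0.1, -4.8]
opening: 0.687
```

Run:
```python
from mv import *
plan(-.137,[.6203,.06,.19],[.6203,.06,.097])
```

```text
t 51.6 pos [0.4499 0.3336 0.1927] open 0.687 F [ 0.5 -0.1 -4.8] jaw yaw -7.86
turn [ 0.01 -0.01 -0.01]
to [0.6203 0.06   0.19  ] shift cm [ 20.62   0.27 -24.77]
to [0.6203 0.06   0.097 ] shift cm [0.  9.3 0. ]
```

Call:
servo_tool(
  rows=[
    [[1,0,-1.2],[0,0,0]],
    [[1.9,0,-2.3],[0,0,0]],
    [[2.3,0,-2.8],[0,0,0]],
    [[2.3,0,-2.8],[0,0,0]],
    [[2.3,0,-2.8],[0,0,0]],
    [[2.3,0,-2.8],[0,0,0]],
    [[2.3,0,-2.8],[0,0,0]],
    [[2.3,0,-2.8],[0,0,0]],
    [[2.1,0,-2.4],[0,0,0]],
    [[1.3,0,-1.4],[0,0,0]],
    [[0.5,0,-0.7],[0,0,0]],
    [[0,0,0],[0,0,0]],
  ],
)

```text
time_s: 52.8
tool_pos: [0.6199, 0.0589, 0.1919]
ee_rot: [-0.705, 0.705, -0.05, 0.049]
force: [-0.9, -0.3, -4.5]
opening: 0.686
```

Call:
servo_tool(
  rows=[
    [[0,0,0],[0,0,0]],
    [[0,0,0],[0,0,0]],
  ],
)

```text
time_s: 53.0
tool_pos: [0.6194, 0.0611, 0.1928]
ee_rot: [0.706, -0.705, 0.048, -0.048]
force: [-0.3, 0.4, -5.1]
opening: 0.694
```

Run:
```python
from mv import *
plan(-.137,[.6203,.06,.19],[.6203,.06,.097])
```

```text
t 53.0 pos [0.6194 0.0611 0.1928] open 0.694 F [-0.3  0.4 -5.1] jaw yaw -7.79
turn [-0.03  0.06 -0.  ]
to [0.6203 0.06   0.19  ] shift cm [ 0.1   0.28 -0.09]
to [0.6203 0.06   0.097 ] shift cm [0.  9.3 0. ]
```

Call:
servo_tool(
  rows=[
    [[0.1,1.5,0],[0,0,0]],
    [[0,2.5,0],[0,0,0]],
    [[0,2.5,0],[0,0,0]],
    [[0,1.6,0],[0,0,0]],
    [[0,0.8,0],[0,0,0]],
    [[0,0.4,0],[0,0,0]],
    [[0,0,0],[0,0,0]],
    [[0,0,0],[0,0,0]],
  ],
)

```text
time_s: 53.8
tool_pos: [0.6215, 0.0596, 0.101]
ee_rot: [0.706, -0.705, 0.048, -0.049]
force: [0.1, -0.2, -4.7]
opening: 0.686
```

Run:
```python
from mv import *
plan(-.137,[.6203,.06,.0925])
```

```text
t 53.8 pos [0.6215 0.0596 0.101 ] open 0.686 F [ 0.1 -0.2 -4.7] jaw yaw -7.89
turn [-0.02 -0.04  0.13]
to [0.6203 0.06   0.0925] shift cm [-0.13  0.85  0.02]
```

Call:
servo_tool(
  rows=[
    [[-0.1,0.3,0],[0,0,0]],
    [[0,0.2,0],[0,0,0]],
    [[0,0.2,0],[0,0,0]],
    [[0,0.1,0],[0,0,0]],
    [[0,0,0],[0,0,0]],
    [[0,0,0],[0,0,0]],
  ],
)

```text
time_s: 54.4
tool_pos: [0.6201, 0.0597, 0.0928]
ee_rot: [0.705, -0.705, 0.048, -0.049]
force: [-2.9, 0.3, 3.5]
opening: 0.692
```

Run:
```python
from mv import *
plan(-.137,[.6203,.06,.0925])
```

```text
t 54.4 pos [0.6201 0.0597 0.0928] open 0.692 F [-2.9  0.3  3.5] jaw yaw -7.89
turn [-0.01 -0.04  0.06]
to [0.6203 0.06   0.0925] shift cm [0.02 0.03 0.03]
```

Seated. Release, rise, and back away toward the board side to look.

Call:
servo_tool(
  rows=[
    [[0,0,0],[0,0,0]],
    [[0,0,0],[0,0,0]],
    [[0,0,0],[0,0,0]],
    [[0,0,0],[0,0,0]],
    [[0,-1.5,0],[0,0,0]],
    [[0,-2.5,0],[0,0,0]],
    [[0,-2.5,0],[0,0,0]],
    [[0,-2.5,0],[0,0,0]],
    [[0,-2,0],[0,0,0]],
    [[0,-1,0],[0,0,0]],
  ],
  fingers=1,
)

```text
time_s: 55.4
tool_pos: [0.6206, 0.0597, 0.2154]
ee_rot: [0.706, -0.705, 0.047, -0.05]
force: [-0.0, -0.1, 0.0]
opening: 0.998
```

Call:
servo_tool(
  rows=[
    [[-1.5,0,2],[0,0,0]],
    [[-2.3,0,3.4],[0,0,0]],
    [[-2.3,0,3.4],[0,0,0]],
    [[-2.3,0,3.4],[0,0,0]],
    [[-2.3,0,3.4],[0,0,0]],
    [[-2.3,0,3.4],[0,0,0]],
    [[-2.3,0,3.4],[0,0,0]],
    [[-2.3,0,3.4],[0,0,0]],
    [[-1.5,0,2.5],[0,0,0]],
    [[0,0,0],[0,0,0]],
    [[0,0,0],[0,0,0]],
  ],
)

```text
time_s: 56.5
tool_pos: [0.4693, 0.3663, 0.2114]
ee_rot: [-0.705, 0.706, -0.048, 0.048]
force: [0.5, -0.1, 0.6]
opening: 1.001
```

Run:
```python
from mv import *
plan(-.137)
from loc import *
P=pics2(); s,t=P
cv2.imwrite("pics/side14.png",s["color"][:,:,::-1]);cv2.imwrite("pics/top14.png",t["color"][:,:,::-1])
G=(0,255,0);Y=(0,255,255)
md=[]
for x,y in((.6085,-.039),(.6196,.06)): md+=[(cyl(x,y,.016,.144,.0303),G),(cyl(x,y,.016,.016,.042),Y),(cyl(x,y,.146,.146,.011),Y)]
md+=[(cyl(.463,-.0215,0,.05,.021),Y)]
overlay(t,md,(250,100,130,160),"o_t14.png",4)
overlay(s,md,(210,150,170,140),"o_s14.png",4)
for n in("canister_red","canister_blue"):
  for i,p in enumerate(P):
    m=get(p,n)
    if m is not None: r=fit(lambda v:cyl(v[0],v[1],.016,.144,.03),[.61,.06 if "red" in n else -.04],[p],[m],[.02,.02]); print(i,r[0].round(4),round(r[1],3))
```

```text
t 56.5 pos [0.4693 0.3663 0.2114] open 1.001 F [ 0.5 -0.1  0.6] jaw yaw -7.82
turn [ 0.05  0.03 -0.  ]
canister_red [(0.88, [272.0, 233.0, 38.0, 67.0])]
0 [0.6209 0.0575] 0.053
canister_red []
canister_blue [(0.88, [282.0, 208.0, 24.0, 37.0])]
0 [ 0.6137 -0.0437] 0.798
canister_blue [(0.78, [337.0, 162.0, 31.0, 40.0])]
1 [ 0.6067 -0.0394] 0.143
```

View pics/o_t14.png

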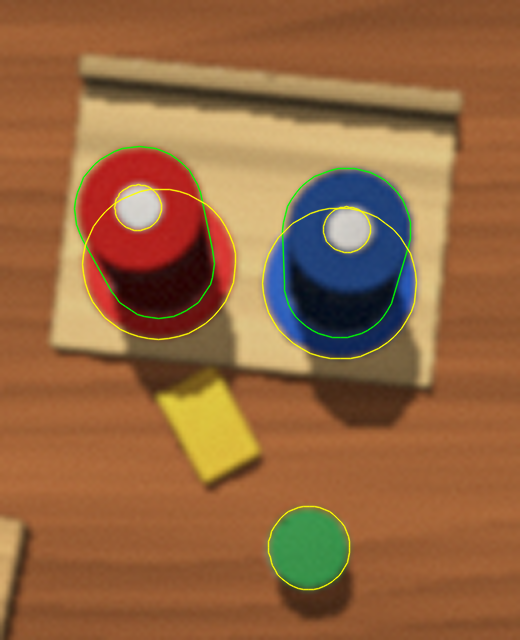

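View pics/o_s14.png

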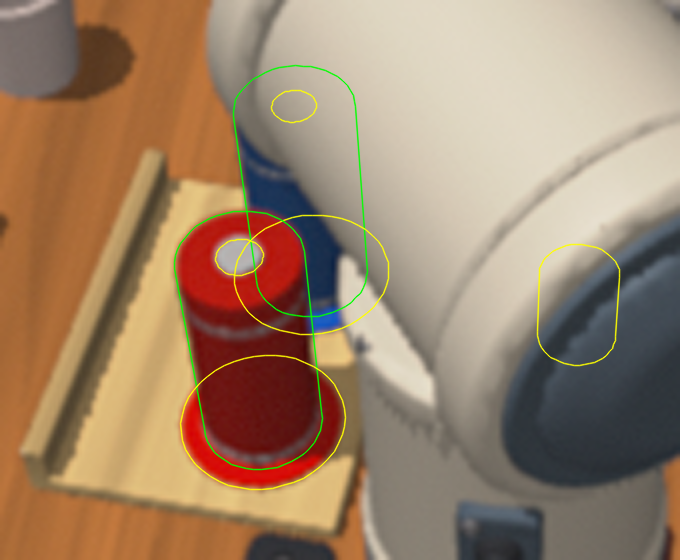

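View pics/side14.png

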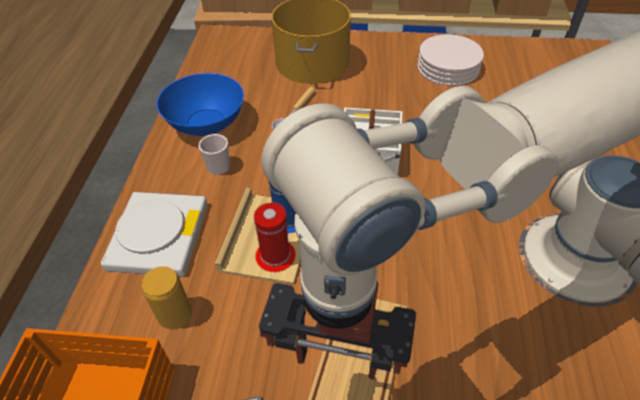

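Run:
```python
import cv2
a=cv2.imread("pics/top14.png")[190:310,390:510]; cv2.imwrite("pics/t14b.png",cv2.resize(a,None,fx=4,fy=4))
```

```text
(no output)
```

View pics/t14b.png

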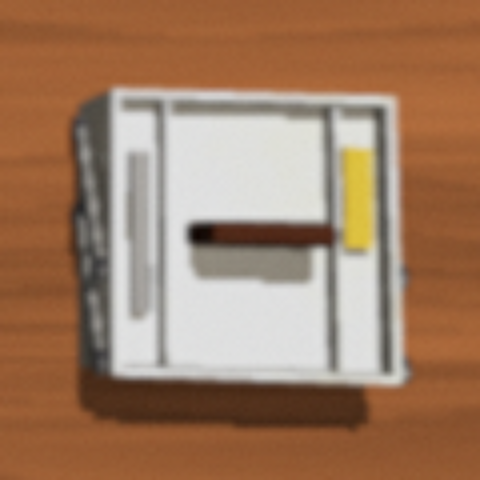

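The tray sits square on the box, as at the start. Handing in.

```bash
python3 -c "
from rig import workorder
print(workorder.job_done())"
```

```text
the job is handed in; nothing more can be done
None
```

The job is done and handed in at about 57 s, well inside the 136 s limit.

- **Canisters off the rack:** I stood the red and then the blue canister on the chopping board.
- **Tin into the box:** I swung the tray fully over, stood the orange tin upright in the middle of the compartment and swung the tray back down onto the box. The side picture showed the tin upright before I closed the tray.
- **Canisters back:** I then returned the blue and the red canister to the mats of their own colours.

**Last checks:**
- **Canisters:** The overhead picture shows both canisters upright and within about 1–2 mm of their mat centres.
- **Tray and green tin:** The overhead picture shows the tray seated square on the box and the green tin where it started.
- **Gripper:** It is open, and was clear of everything with about 0 N on the tool.

**Checks that failed or disagreed:**
- **Side view:** The arm hid the blue canister in the final side picture, so that fit was worthless (error 0.80). An earlier side fit put it 3 mm off the overhead one, close to the camera's calibration error.
- **Red canister:** The network did not find it in the final overhead picture. I judged its position from the outline drawn over the overhead picture and from a side fit 2–3 mm off.

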